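Shut the warming drawer and switch it on

ROBOT

A 7-joint arm with a two-finger parallel gripper is mounted at the origin on the work surface. World frame = base frame: x ahead of the robot, y to its left, z up, the work surface at z = 0. Lengths are in m, angles in rad, forces in N, time in s.
With the tool pointing down it reaches from about 0.4 to 0.85 m from the base axis. Payload 4.5 kg.
Tool frame: the origin (TCP) lies at the very end of the fingers, on their centre line; the grasp point (between the pads) lies 19 mm behind it (r.grip_point_offset is the distance from the TCP to the grasp point, in m); y points along the fingers, x is the direction in which the jaws open and shut, and the axes are right-handed (so a half turn about y gives the same grasp; the last joint's range is limited). The gripper opens to 88 mm and grips with 3 to 60 N. Pads are 18 mm wide; open, the fingers measure 123 mm over their backs; the gripper's body (75 mm by 187 mm) begins 45 mm behind the grasp point.
Start: joints at [1.203, 0.689, -0.195, 1.565, 0.157, 0.902, -0.215], TCP at [0.244, -0.575, 0.239] pointing down, gripper open.
Joint ranges: [-3.01, 3.01], [-0.46, 2.08], [-1.47, 1.51], [0.13, 2.56], [-1, 4.14], [0.04, 2.09], [-2.66, 2.66]. Speed limits (rad/s): [2.57, 2.57, 3.14, 3.14, 3.14, 3.14, 3.14].

INTERFACE

Orientations are given as a unit quaternion [x, y, z, w].
In Python, from plant import get_state, snapshot, camera_params, job, r gives the robot as it stands.
- The arm moves only by the tool carry_out, never from a script. Its arguments are lists of equal length, an entry for each row: "offset": the shift along the world's x, y, z in m, a list of three; "twist": the turn about the world's z in degrees. In form: {"offset": [[tx, ty, tz], ...], "twist": [twist, ...]}. A call has 1 to 8 rows; each row shifts and turns the commanded pose from where the row before left it; what a row does not reach is not made up. A row lasts 1/8 s, in which the tool goes at most 62.5 mm and 10.7 degrees, less where a joint would pass 70% of its speed; a pose out of reach is approached as far as the arm can. A call with a gripper value outside its range is refused whole. "grip" is the finger opening in m, from 0 to 0.0881, set as the call begins (left out, the last holds). The fingers move at their own pace and stop on an object; "newtons" is the grip in N (left out, the last holds). Time passes only in rows, so rows that do not move let the fingers close. It gives the time, the measured TCP pose, the force and the opening at its end, in the units of the state.
- get_state(): the state, without advancing time (a new reading comes with each control period).
- snapshot(name): name is "side" or "top" or "wrist"; returns the picture (480x640x3 uint8, red, green, blue); there is no depth.
- camera_params(name): a dict with "camera_matrix" (3x3 intrinsics, pixels), "eye" and "orientation" of the camera in the world. Camera axes: x right, y up, looking along -z (the intrinsics and any distortion apply to the point x, -y, -z); pixel columns grow to the right and rows downward; lengths in m; the calibration is good to about 2 mm. A picture is of the moment at which its call begins: read the wrist's pose just before it. camera_params takes no time and is no camera call; for the wrist camera it gives the pose at the moment of the call.
- job.finish_job(): hands the job in, once; it reports no verdict.
The state is a dict: "clock": time; "q": joint angles; "qd": joint speeds; "joint_torque": joint torques, N m; "tool_pos": TCP position; "eef_rot": TCP orientation; "contact_force": force on the tool from outside, world axes, zero at the start; "moment": the same for the moment, N m; "opening": opening from 0.0 (shut) to 1.0 (fully open).
Only numpy, scipy, OpenCV 4.12 (cv2) and the standard library are available. Lean on these libraries where they do the work, as an engineer would, in place of code of your own. Each camera call takes 0.05 s, during which the arm holds its last target. There are 200 camera calls.

TASK

One of the two warming drawers has been left open with its switch off, while its twin beside it is already shut and running. Push the open drawer fully home until its catch seats, then flip the rocker switch on top of that same unit over to on, the way its twin's is set. Leave the twin's drawer and switch, the nozzles standing on the units, the timer and the tub as they are.

Things in the scene. Friction and masses are not known exactly. Their poses are not given: they have to be found in the camera images.
- unit_a: Fixed stainless countertop warming unit whose drawer starts open: 260 deep (its x) x 190 wide (its y) x 115 mm high. Origin: centre of its underside, on the table. Its x points from the drawer front to the back (away from the robot), y to the left, z up; front plane at x = -130 mm, switch on top at x = -50 mm.
- drawer_a (a joint): Opening of that unit's drawer in m: 0 = fully home, starts 0.05 to 0.09, at most 0.12; it slides out along the unit's -x. About 2 N moves it; over the last 20 mm a sprung catch resists with up to about 10 N until some 8 to 10 mm remain, then draws the drawer in to 0 and holds it there.
- front_a (a point): Centre of the outer face of that drawer's flat front, 168 mm wide (y) and 82 mm high, centre 62 mm above the table; it moves with the drawer and has the unit's axes (x into the unit). The dark pull strip near the top is flush. Behind the front is an open tray with choux shells, lower than the front.
- rocker_a (a joint): Angle of the rocker switch on that unit's top in rad: 0 = off (left end, unit's +y, down; right end up), 0.48 = on (right end, unit's -y, down). It swings about the unit's x axis; springs snap it to the nearer stop from its centre at 0.24. Tipping it takes 5 to 9 N near the end of the raised side.
- switch_a (a point): Middle of the rocker's upper face when level: 144 mm above the table, fixed to the unit, with its axes. Rocker: black plate 74 long (y) x 36 wide (x) x 10 mm thick, ends 9 mm above or below this point. A pusher 26 mm out over the raised end brought down to this point's height or 2 to 4 mm lower tips it past centre. Low grey cheeks flank its middle.
- unit_b: The twin unit, built just the same, rack included, beside the first one (left or right of it); its drawer is shut and its switch on. Leave it alone. Origin and axes as unit_a.
- drawer_b (a joint): Opening of the twin's drawer in m; starts and stays at 0.
- rocker_b (a joint): Angle of the twin's rocker in rad; starts and stays on at 0.48.
- nozzle: Loose steel piping nozzle, a cone 32 mm wide at the foot and 45 mm high, standing on top of unit_a behind the switch, under the rack. Origin: centre of its foot. Leave standing.
- nozzle2: Loose steel piping nozzle, 36 mm wide and 40 mm high, standing on top of unit_b. Origin: centre of its foot. Leave standing.
- timer: Loose black kitchen timer, 50 x 66 x 20 mm, lying on the table to the left of the units. Origin: centre of its underside. Leave in place.
- tub: White plastic tub, 90 mm wide and 110 mm high, standing on the left of the units. Origin: centre of its underside. Leave in place.
- rack_a (a point): Middle of the front bar of the wire rack (bars 5 to 8 mm) that hangs over that unit's top: 270 mm above the table, 155 mm above the unit's top, 35 mm nearer the robot than the switch. From here it runs 205 mm back (unit's x), 85 mm to either side, on two posts at the rear. Reach the switch below it from the front with the tool tilted.
Not all that is in view belongs to the job. Leave any pink look-alike of the nozzle alone.

How it is judged:
By the outcome, as a careful person would: the job done as asked, in the order asked, and still so for the second after the job is handed in, with the robot touching nothing.
It also fails if it takes over 38 s, if anything falls off the work surface, if the arm or the gripper's body presses on something with over 40 N, if the wrist force passes 120 N, or if a joint passes its speed limit or range.

## Working session

There is one attempt and no reset: what is moved stays moved. The work goes in short steps, Python scripts to look and compute and a tool call to move; the robot and the scene stay as the last step left them, time stands still between calls to the robot, and variables do not carry over. Pictures are saved under pics/ and viewed, about 8 in all and at most 12, crops included, and the job is handed in when it is done.

Besides the shell and the picture viewer there is one more tool, called as name([rows], argument=value, ...), one row to a line, values as JSON. carry_out: Moves the arm, as the interface text tells. Its arguments: {"type":"object","properties":{"offset":{"type":"array"},"twist":{"type":"array"},"grip":{"type":"number"},"newtons":{"type":"number"}},"required":["offset","twist"]}

```bash
ls; mkdir -p pics; python3 - <<'E'
from plant import *
import cv2
for n in ("side","top"):
    cv2.imwrite(f"pics/{n}0.png",snapshot(n)[:,:,::-1]); p=camera_params(n); print(n,p)
s=get_state(); print(s)
E
```

```text
pics
side {'camera_matrix': array([[503.38238115,   0.        , 318.27132016],
       [  0.        , 503.38238115, 237.87013978],
       [  0.        ,   0.        ,   1.        ]]), 'eye': array([ 0.27242412, -0.46884739,  0.92980817]), 'orientation': array([ 0.33643321, -0.10894112, -0.27255804,  0.89479419])}
top {'camera_matrix': array([[530.6998007 ,   0.        , 323.45923729],
       [  0.        , 530.6998007 , 242.93664985],
       [  0.        ,   0.        ,   1.        ]]), 'eye': array([0.52371964, 0.08148195, 1.47390759]), 'orientation': array([-0.02530674,  0.02348008,  0.7127309 , -0.70058755])}
{'clock': 0.1, 'q': array([ 1.20280823,  0.68990504, -0.19452728,  1.56622795,  0.15730694,
        0.90246901, -0.21510198]), 'qd': array([-0.00088913, -0.00253811, -0.00032117, -0.00319027, -0.00097265,
       -0.000414  , -0.00099095]), 'joint_torque': array([-3.05269896e-03, -5.28501642e+01, -1.27116367e+00, -1.53837651e+01,
       -5.24597545e-02,  1.99607057e-03,  4.41553414e-05]), 'tool_pos': array([ 0.24416283, -0.57473264,  0.23799054]), 'eef_rot': array([-0.58945168,  0.39064501, -0.38964905,  0.59001424]), 'contact_force': array([-0.19568499,  0.04475272, -0.22310651]), 'moment': array([ 0.00560522,  0.03365927, -0.02115111]), 'opening': 0.9968229804024726}
```

View pics/side0.png

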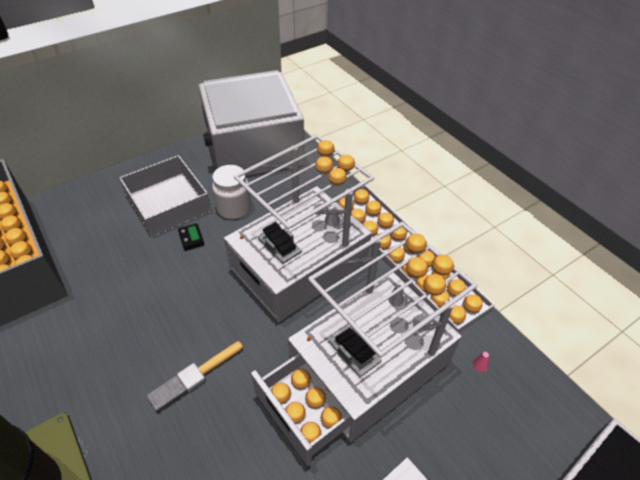

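View pics/top0.png

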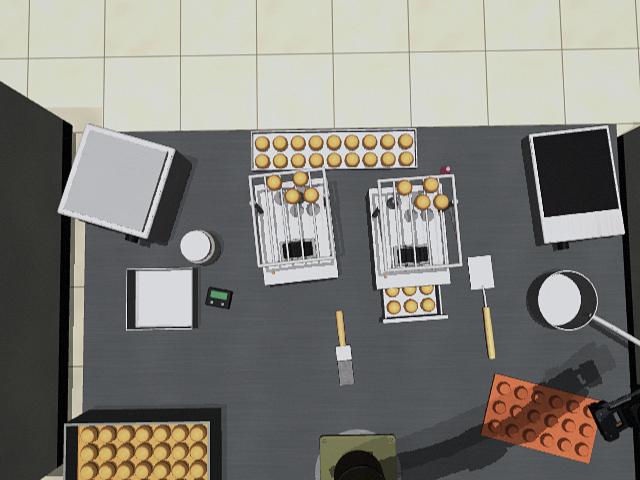

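The open unit (unit_a) is the right-hand one: in the top view its drawer front is around (413,320) and its rocker around (413,255). The twin's rocker is around (297,248). Next I'll enlarge unit_a to measure it.

```bash
python3 - <<'E'
import cv2
a=cv2.imread("pics/top0.png")[165:330,340:480]; cv2.imwrite("pics/c1.png",cv2.resize(a,None,fx=3.6,fy=3.6,interpolation=cv2.INTER_CUBIC))
a=cv2.imread("pics/side0.png")[255:465,240:490]; cv2.imwrite("pics/c2.png",cv2.resize(a,None,fx=2.8,fy=2.8,interpolation=cv2.INTER_CUBIC))
from plant import r
print([k for k in dir(r) if k[0]!='_'])
E
```

```text
['Unreachable', 'grip_point_offset']
```

View pics/c1.png

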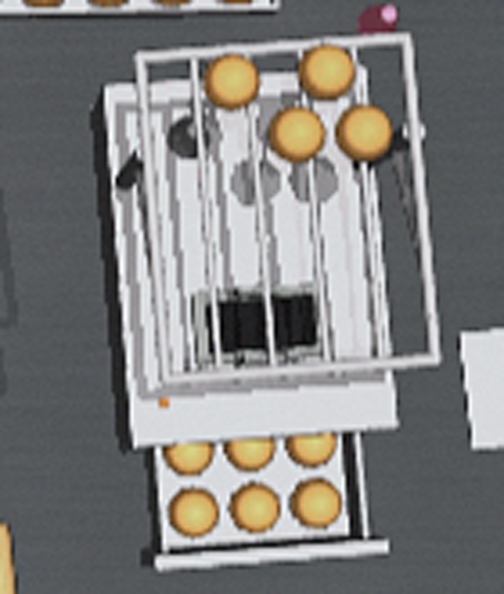

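View pics/c2.png

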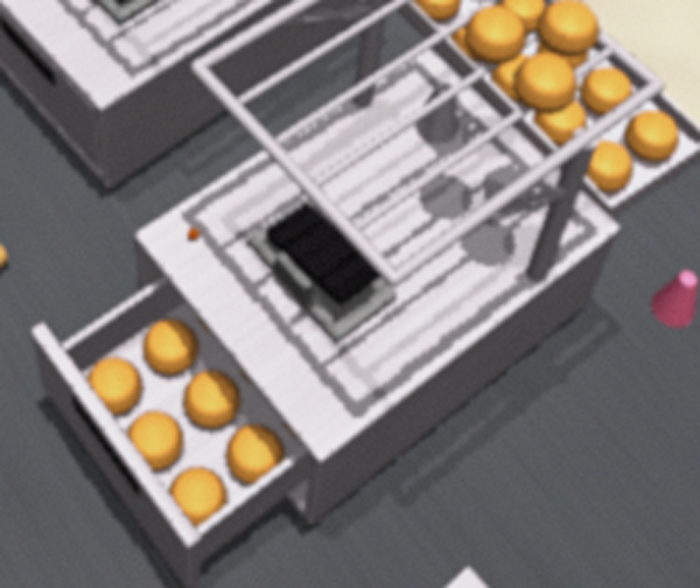

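```bash
cat > h.py <<'E'
import numpy as np
from scipy.spatial.transform import Rotation as R
def ray(p,u,v,z):
    K=p["camera_matrix"]; d=R.from_quat(p["orientation"]).apply([(u-K[0,2])/K[0,0],-(v-K[1,2])/K[1,1],-1])
    e=np.array(p["eye"]); return e+d*(z-e[2])/d[2]
E
python3 - <<'E'
from h import *; from plant import *
t=camera_params("top"); s=camera_params("side")
T=lambda x,y,z:ray(t,340+x/3.6,165+y/3.6,z).round(4)
S=lambda x,y,z:ray(s,240+x/2.8,255+y/2.8,z).round(4)
for n,f,a in [("uL",T,(133,446,.115)),("uR",T,(397,426,.115)),("uL",S,(137,235,.115)),("uR",S,(318,455,.115)),("urearR",S,(620,230,.115)),
 ("dL",T,(158,566,.103)),("dR",T,(388,548,.103)),("dL",S,(36,332,.103)),("dR",S,(190,545,.103)),
 ("rackL",T,(165,379,.27)),("rackR",T,(438,360,.27)),("rackL",S,(200,66,.27)),("rackR",S,(393,275,.27)),("sw",T,(264,322,.144)),("sw",S,(325,255,.144))]:
    print(n,f(*a))
print(R.from_quat(get_state()["eef_rot"]).as_matrix().round(3))
E
```

```text
uL [ 0.4978 -0.0502  0.115 ]
uR [ 0.5088 -0.2376  0.115 ]
uL [ 0.5002 -0.0538  0.115 ]
uR [ 0.511 -0.237  0.115]
urearR [ 0.7667 -0.2274  0.115 ]
dL [ 0.4122 -0.0671  0.103 ]
dR [ 0.4222 -0.2311  0.103 ]
dL [ 0.4139 -0.0712  0.103 ]
dR [ 0.4227 -0.2346  0.103 ]
rackL [ 0.5424 -0.0563  0.27  ]
rackR [ 0.5514 -0.2283  0.27  ]
rackL [ 0.5463 -0.0585  0.27  ]
rackR [ 0.555  -0.2267  0.27  ]
sw [ 0.5829 -0.1406  0.144 ]
sw [ 0.5823 -0.1459  0.144 ]
[[ 0.391 -0.001  0.92 ]
 [-0.92   0.001  0.391]
 [-0.002 -1.    -0.   ]]
```

carry_out([
  [0,0,0.02],
  [0,0,0.02],
  [0,0,0.02],
  [0,0,0.02],
  [0,0,0.02],
  [0,0,0.02],
  [0.02,-0.04,0],
  [0.02,-0.05,0],
], twist=[-10,-10,-10,-10,-10,-10,-10,-10], grip=0)

```text
clock: 1.1
tool_pos: [0.2853, -0.6655, 0.3596]
eef_rot: [0.199, -0.678, 0.679, -0.199]
contact_force: [-0.1, -0.6, -0.4]
opening: 0.117
```

```bash
cat >> h.py <<'E'
def show():
    from plant import get_state,camera_params
    s=get_state(); M=R.from_quat(s["eef_rot"]).as_matrix()
    print("t",round(s["clock"],2),"p",s["tool_pos"].round(4),"f",s["contact_force"].round(1),"q",s["q"].round(2)); print("jaw",M[:,0].round(3),"finger",M[:,1].round(3),"z",M[:,2].round(3))
    w=camera_params("wrist"); print("cam",(w["eye"]-s["tool_pos"]).round(3))
E
python3 -c "from h import *;show()"
```

```text
t 1.1 p [ 0.2853 -0.6655  0.3596] f [-0.1 -0.6 -0.4] q [ 1.02  0.76  0.21  1.04 -0.15  1.36 -1.37]
jaw [-0.841 -0.541 -0.   ] finger [ 0. -0. -1.] z [ 0.541 -0.841  0.   ]
cam [ 0.043 -0.068  0.145]
```

carry_out([
  [0.02,-0.05,0],
  [0.02,-0.05,0],
  [0.02,-0.05,0],
  [0.02,-0.05,0],
  [0.02,-0.05,0],
  [0.02,-0.05,0],
], twist=[0,0,0,0,0,0])

```text
clock: 1.85
tool_pos: [0.3328, -0.8173, 0.3284]
eef_rot: [0.183, -0.651, 0.711, -0.194]
contact_force: [44.8, 12.6, 1.5]
opening: 0.007
```

```bash
python3 -c "from h import *;show()"
```

```text
t 1.85 p [ 0.3328 -0.8173  0.3284] f [44.8 12.6  1.5] q [ 1.1   1.22  1.03  0.13 -1.    1.76 -1.38]
jaw [-0.858 -0.514  0.007] finger [ 0.038 -0.077 -0.996] z [ 0.513 -0.854  0.085]
cam [ 0.036 -0.058  0.151]
```

carry_out([
  [0,0.03,0.02],
  [-0.01,0.04,0.02],
  [0,0,0],
], twist=[0,0,0])

```text
clock: 2.22
tool_pos: [0.3245, -0.7495, 0.3681]
eef_rot: [0.178, -0.653, 0.71, -0.195]
contact_force: [-0.2, -0.3, 0.5]
opening: 0.006
```

```bash
python3 - <<'E'
from h import *;show()
from plant import *
import cv2
cv2.imwrite("pics/t2.png",snapshot("top")[:,:,::-1])
E
```

```text
t 2.23 p [ 0.3245 -0.7495  0.3681] f [-0.2 -0.3  0.5] q [ 0.88  1.04  1.07  0.7  -0.91  1.62 -1.13]
jaw [-0.86  -0.51  -0.002] finger [ 0.045 -0.072 -0.996] z [ 0.508 -0.857  0.085]
cam [ 0.034 -0.059  0.151]
```

View pics/t2.png

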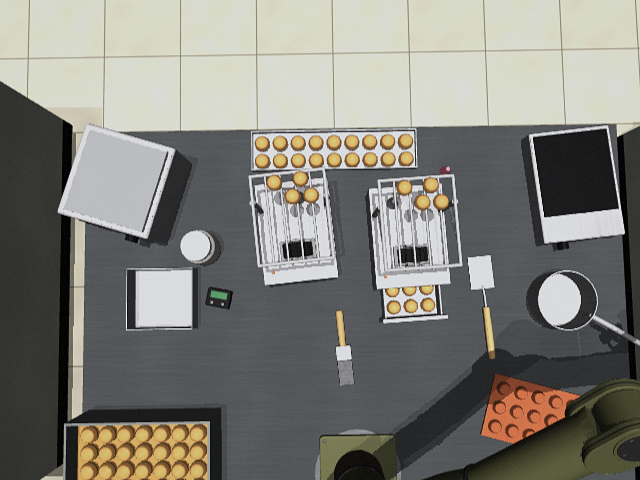

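The tilt picked up at the reach limit carries over into the next commands, so that's how I can get the forward tilt I need. First I'll turn the tool so the camera side faces the robot, then move back to the middle at height.

carry_out([
  [-0.01,0.04,0.01],
  [-0.01,0.04,0.02],
  [0,0.04,0.02],
  [0,0.04,0.02],
  [0,0.04,0.02],
  [0,0.04,0.02],
  [0,0.04,0.02],
  [0,0.04,0.02],
], twist=[10,10,10,10,10,10,10,10])

```text
clock: 3.28
tool_pos: [0.3063, -0.4333, 0.5184]
eef_rot: [-0.559, 0.38, -0.417, 0.608]
contact_force: [0.6, 0.2, -0.1]
opening: 0.008
```

carry_out([
  [0,0.04,0],
  [0,0.04,0],
  [0,0.04,0],
  [0,0.04,0],
  [0,0.04,0],
  [0,0.04,0],
  [0,0.02,0],
  [0,0.02,0],
], twist=[10,10,10,10,10,10,10,10])

```text
clock: 4.28
tool_pos: [0.3072, -0.1529, 0.5186]
eef_rot: [-0.673, -0.068, 0.07, 0.733]
contact_force: [-0.1, 0.2, 0.6]
opening: 0.003
```

carry_out([
  [0,0,0],
  [0,0,0],
  [0,0,0],
  [0,0,0],
  [0,0,0],
  [0,0,0],
  [0,0,0],
  [0,0,0],
], twist=[10,10,10,10,10,10,10,10])

```text
clock: 5.28
tool_pos: [0.3074, -0.1535, 0.5183]
eef_rot: [-0.474, -0.483, 0.526, 0.515]
contact_force: [-0.2, 0.1, 0.8]
opening: 0.007
```

```bash
python3 -c "from h import *;show()"
```

```text
t 5.28 p [ 0.3074 -0.1535  0.5183] f [-0.2  0.1  0.8] q [-0.2   0.04  0.54  1.73  0.01  1.45  1.93]
jaw [-0.021  1.    -0.   ] finger [-0.084 -0.002 -0.996] z [-0.996 -0.02   0.084]
cam [-0.067 -0.002  0.151]
```

carry_out([
  [0,0,0.06],
  [0,0,0.06],
  [0,0,0.06],
  [0,0,0.06],
  [0,0,0.06],
  [0,0,0.06],
  [0,0,0.06],
  [0,0,0.06],
], twist=[0,0,0,0,0,0,0,0])

```text
clock: 6.28
tool_pos: [0.3078, -0.1583, 0.7671]
eef_rot: [-0.509, -0.5, 0.517, 0.474]
contact_force: [0.8, -1.3, -0.7]
opening: 0.001
```

```bash
python3 -c "from h import *;show()"
```

```text
t 6.28 p [ 0.3078 -0.1583  0.7671] f [ 0.8 -1.3 -0.7] q [-0.64  0.11  1.2   0.97 -0.08  2.09  2.12]
jaw [-0.034  0.998 -0.051] finger [ 0.019 -0.051 -0.999] z [-0.999 -0.035 -0.018]
cam [-0.083  0.004  0.144]
```

carry_out([
  [0,0,0.06],
  [0,0,0.06],
  [0,0,0.06],
  [0,0,0.06],
  [0,0,0.06],
  [0,0,0.06],
  [0,0,0.06],
  [0,0,0.06],
], twist=[0,0,0,0,0,0,0,0])

```text
clock: 7.28
tool_pos: [0.3218, -0.1931, 0.8456]
eef_rot: [0.588, 0.52, -0.482, -0.389]
contact_force: [-0.3, -0.1, -0.5]
opening: 0.005
```

```bash
python3 -c "from h import *;show()"
```

```text
t 7.28 p [ 0.3218 -0.1931  0.8456] f [-0.3 -0.1 -0.5] q [-0.36  0.09  0.96  0.71 -0.09  2.09  2.13]
jaw [-0.006  0.987 -0.162] finger [ 0.235 -0.156 -0.959] z [-0.972 -0.044 -0.231]
cam [-0.112  0.019  0.121]
```

carry_out([
  [0,0.04,0.03],
  [0,0.04,0.04],
  [0,0.04,0.04],
  [0,0.04,0.04],
  [0,0.03,0.05],
  [0,0.02,0.05],
  [0,0.02,0.05],
  [0,0.02,0.05],
], twist=[0,0,0,0,0,0,0,0])

```text
clock: 8.28
tool_pos: [0.3626, -0.0119, 0.9043]
eef_rot: [0.624, 0.557, -0.46, -0.298]
contact_force: [-0.7, 0.5, -0.2]
opening: 0.005
```

```bash
python3 -c "from h import *;show()"
```

```text
t 8.28 p [ 0.3626 -0.0119  0.9043] f [-0.7  0.5 -0.2] q [-1.37  0.13  1.51  0.58  0.03  2.09  1.79]
jaw [-0.043  0.969 -0.242] finger [ 0.421 -0.202 -0.884] z [-0.906 -0.14  -0.399]
cam [-0.134  0.018  0.096]
```

carry_out([
  [0,0.05,0],
  [0,0.05,0],
  [0,0.05,0],
  [0,0.05,0],
  [0,0.05,0.02],
  [0,0.04,0.04],
  [0,0.03,0.05],
  [0,0.03,0.05],
], twist=[0,0,0,0,0,0,0,0])

```text
clock: 9.28
tool_pos: [0.355, 0.2897, 0.9039]
eef_rot: [0.64, 0.611, -0.399, -0.239]
contact_force: [0.1, -0.7, 0.1]
opening: 0.003
```

```bash
python3 -c "from h import *;show()"
```

```text
t 9.28 p [0.355  0.2897 0.9039] f [ 0.1 -0.7  0.1] q [-1.52  0.4   1.41  0.37 -0.13  2.09  1.35]
jaw [-0.066  0.974 -0.219] finger [ 0.591 -0.139 -0.794] z [-0.804 -0.182 -0.567]
cam [-0.15   0.005  0.07 ]
```

carry_out([
  [0,0.06,0],
  [0,0.06,0],
  [-0.01,0.06,0.01],
  [-0.02,0.05,0.02],
  [-0.02,0.05,0.02],
  [-0.02,0.05,0.02],
  [-0.02,0.05,0.02],
], twist=[0,0,0,0,0,0,0])

```text
clock: 10.15
tool_pos: [0.259, 0.5592, 0.8185]
eef_rot: [0.632, 0.663, -0.343, -0.208]
contact_force: [-7.2, -3.6, -1.6]
opening: 0.002
```

```bash
python3 -c "from h import *;show()"
```

```text
t 10.15 p [0.259  0.5592 0.8185] f [-7.2 -3.6 -1.6] q [-1.64  0.69  1.32  0.13 -0.24  2.09  0.92]
jaw [-0.114  0.981 -0.158] finger [ 0.695 -0.035 -0.718] z [-0.709 -0.192 -0.678]
cam [-0.158 -0.011  0.05 ]
```

```bash
cat > fit.py <<'E'
from h import *; import itertools, json
from scipy.optimize import least_squares
D=[([1.20280823,.68990504,-.19452728,1.56622795,.15730694,.90246901,-.21510198],[.24416,-.57473,.23799],[-.58945168,.39064501,-.38964905,.59001424]),
([1.02,.76,.21,1.04,-.15,1.36,-1.37],[.2853,-.6655,.3596],[.199,-.678,.679,-.199]),
([.88,1.04,1.07,.7,-.91,1.62,-1.13],[.3245,-.7495,.3681],[.178,-.653,.71,-.195]),
([-.2,.04,.54,1.73,.01,1.45,1.93],[.3074,-.1535,.5183],[-.474,-.483,.526,.515]),
([-.64,.11,1.2,.97,-.08,2.09,2.12],[.3078,-.1583,.7671],[-.509,-.5,.517,.474]),
([-.36,.09,.96,.71,-.09,2.09,2.13],[.3218,-.1931,.8456],[.588,.52,-.482,-.389]),
([-1.37,.13,1.51,.58,.03,2.09,1.79],[.3626,-.0119,.9043],[.624,.557,-.46,-.298]),
([-1.52,.4,1.41,.37,-.13,2.09,1.35],[.355,.2897,.9039],[.64,.611,-.399,-.239]),
([-1.64,.69,1.32,.13,-.24,2.09,.92],[.259,.5592,.8185],[.632,.663,-.343,-.208])]
def chain(q,s,a):
    f=[R.from_euler('z',a)]
    for i in range(7): f.append(f[-1]*R.from_euler('zyzyzyz'[i],s[i]*q[i]))
    return f
if __name__=="__main__":
    best=[]
    for s in itertools.product([1,-1],repeat=6):
        s=(s[0],1)+s[1:]
        def res(v): return np.concatenate([((chain(q,s,v[0])[-1]*R.from_rotvec(v[1:])).inv()*R.from_quat(o)).as_rotvec() for q,p,o in D])
        for a0,c0 in ((0,[2,0,0]),(3,[2,0,0]),(0,[0,2,2]),(3,[0,2,2])):
            r=least_squares(res,[a0]+c0); best.append((r.cost,s,r.x))
    best.sort(key=lambda b:b[0]); print([(round(b[0],4),b[1]) for b in best[:5]])
    c,s,v=best[0]; print(v.round(4))
    A=[];y=[]
    for q,p,o in D:
        f=chain(q,s,v[0]); A.append(np.hstack([f[i].as_matrix() for i in (0,3,5,7)])); y.append(p)
    A=np.vstack(A);y=np.concatenate(y)
    Ar=np.vstack([A,1e-3*np.eye(A.shape[1])]); t=np.linalg.lstsq(Ar,np.r_[y,np.zeros(A.shape[1])],rcond=None)[0]
    print(t.reshape(-1,3).round(4),"resid",np.abs(A@t-y).max().round(4))
    json.dump(dict(s=s,v=v.tolist(),t=t.tolist()),open("kin.json","w"))
E
python3 fit.py
```

```text
[(np.float64(0.0002), (-1, 1, -1, 1, -1, 1, -1)), (np.float64(0.0002), (-1, 1, -1, 1, -1, 1, -1)), (np.float64(0.0002), (-1, 1, -1, 1, -1, 1, -1)), (np.float64(0.0002), (-1, 1, -1, 1, -1, 1, -1)), (np.float64(1.5622), (-1, 1, -1, 1, 1, 1, -1))]
[-0.0058 -0.0078 -2.2285 -2.2248]
[[ 4.300e-03  2.000e-04  3.192e-01]
 [ 1.570e-02 -4.510e-02  5.773e-01]
 [ 2.700e-02  4.000e-03  3.320e-01]
 [-3.700e-03 -1.000e-04  2.840e-01]] resid 0.0092
```

```bash
cat > sim.py <<'E'
from fit import *
k=json.load(open("kin.json")); t=np.array(k["t"]).reshape(4,3); C=R.from_rotvec(k["v"][1:])
lo=np.array([-3.01,-.46,-1.47,.13,-1,.04,-2.66]); hi=np.array([3.01,2.08,1.51,2.56,4.14,2.09,2.66])
def fk(q):
    f=chain(q,k["s"],k["v"][0]); return sum(f[i].apply(t[j]) for j,i in enumerate((0,3,5,7))), f[7]*C
def ik(p,Ro,q0,reg=.01):
    def res(q):
        a,b=fk(q); return np.r_[(a-p)*5,(b.inv()*Ro).as_rotvec(),reg*(q-q0)]
    r=least_squares(res,np.clip(q0,lo+1e-4,hi-1e-4),bounds=(lo,hi)); a,b=fk(r.x); return r.x,np.linalg.norm(a-p),(b.inv()*Ro).magnitude()
E
python3 - <<'E'
from sim import *; from plant import get_state
s=get_state(); q=s["q"]; p=s["tool_pos"]; Rc=R.from_quat(s["eef_rot"]); 
Rt=R.from_euler('z',6,degrees=True)*Rc
way=[(.30,.2,.7),(.33,-.15,.5),(.33,-.15,.3),(.38,-.15,.12),(.40,-.151,.085),(.49,-.147,.085),(.45,-.15,.25),(.49,-.17,.25),(.575,-.168,.16),(.575,-.168,.14)]
cur=p
for w in way:
    w=np.array(w); n=int(np.ceil(np.linalg.norm(w-cur)/.03))
    for i in range(1,n+1): q,e,a=ik(cur+(w-cur)*i/n,Rt,q)
    cur=w; print(w,"cont",q.round(2),round(e,3),np.degrees(a).round(1))
rng=np.random.default_rng(0)
for w in (way[4],way[5],way[9]):
    b=min((ik(np.array(w),Rt,rng.uniform(lo,hi),1e-4) for _ in range(25)),key=lambda b:b[1]*5+b[2]); print("multi",w,b[0].round(2),round(b[1],3),np.degrees(b[2]).round(1))
E
```

```text
[0.3 0.2 0.7] cont [-2.69  0.06  1.51  1.42  0.63  1.72  0.65] 0.047 19.2
[ 0.33 -0.15  0.5 ] cont [-0.72 -0.46  0.71  2.25  0.45  0.5   1.59] 0.0 0.0
[ 0.33 -0.15  0.3 ] cont [-1.48 -0.46  1.51  2.56  1.49  0.24  0.63] 0.027 12.0
[ 0.38 -0.15  0.12] cont [-1.83 -0.46  1.51  2.56  1.35  0.6   0.43] 0.18 20.8
[ 0.4   -0.151  0.085] cont [-1.87 -0.46  1.51  2.56  1.35  0.63  0.39] 0.217 21.0
[ 0.49  -0.147  0.085] cont [-1.98 -0.46  1.51  2.56  1.51  0.71  0.16] 0.247 15.9
[ 0.45 -0.15  0.25] cont [-1.87 -0.46  1.51  2.56  1.7   0.64  0.1 ] 0.088 10.1
[ 0.49 -0.17  0.25] cont [-1.87 -0.46  1.51  2.55  1.77  0.69  0.04] 0.112 9.3
[ 0.575 -0.168  0.16 ] cont [-1.97 -0.46  1.51  2.52  1.68  0.76  0.05] 0.23 10.4
[ 0.575 -0.168  0.14 ] cont [-1.98 -0.46  1.51  2.54  1.69  0.76  0.03] 0.246 10.8
multi (0.4, -0.151, 0.085) [ 1.3   1.29 -1.47  2.56  2.06  0.89  0.43] 0.039 16.7
multi (0.49, -0.147, 0.085) [-0.03  1.38  1.09  2.56  4.14  1.79 -1.82] 0.019 6.5
multi (0.575, -0.168, 0.14) [ 0.85  0.99 -0.95  2.46  2.67  0.91 -0.34] 0.0 0.0
```

```bash
cat >> sim.py <<'E'
def ori(th,flip=True,yaw=3.2):
    th=np.radians(th); f=np.array([np.sin(th),0,-np.cos(th)]); j=np.array([0,1. if flip else -1.,0]); M=np.c_[j,f,np.cross(j,f)]
    return R.from_euler('z',yaw,degrees=True)*R.from_matrix(M)
E
python3 - <<'E'
from sim import *
rng=np.random.default_rng(0)
for w in ((.40,-.151,.085),(.49,-.147,.085),(.565,-.17,.14)):
  for th in (0,15,25,32,40):
    S=[ik(np.array(w),ori(th),rng.uniform(lo,hi)*.8,1e-4) for _ in range(16)]
    S.sort(key=lambda b:b[1]*5+b[2]); seen=[]
    for b in S[:8]:
        if b[1]*5+b[2]<.03 and not any(abs(b[0][4]-x[0][4])<.6 for x in seen): seen.append(b)
    print(w,th,[x[0].round(2).tolist() for x in seen] or (S[0][0].round(2),S[0][1].round(3),np.degrees(S[0][2]).round(1)))
E
```

```text
(0.4, -0.151, 0.085) 0 [[0.24, 0.82, 0.04, 2.44, 3.36, 0.12, -1.47], [0.85, 0.98, -1.14, 2.34, 1.36, 0.89, 0.34], [0.28, 0.81, -0.14, 2.39, 2.09, 0.12, -0.28], [0.27, 0.82, 0.01, 2.27, -0.11, 0.05, 2.01], [0.25, 0.82, -0.04, 2.29, 0.7, 0.04, 1.15]]
(0.4, -0.151, 0.085) 15 [[1.0, 1.14, -1.47, 2.56, 1.68, 1.14, 0.01]]
(0.4, -0.151, 0.085) 25 (array([ 1.07,  1.16, -1.47,  2.56,  1.78,  1.08,  0.04]), np.float64(0.015), np.float64(6.8))
(0.4, -0.151, 0.085) 32 (array([ 1.14,  1.19, -1.47,  2.56,  1.86,  1.02,  0.09]), np.float64(0.025), np.float64(10.8))
(0.4, -0.151, 0.085) 40 (array([ 1.24,  1.25, -1.47,  2.56,  1.98,  0.94,  0.16]), np.float64(0.035), np.float64(14.9))
(0.49, -0.147, 0.085) 0 [[0.33, 0.83, -0.24, 2.03, 0.55, 0.34, 1.27], [0.78, 1.0, -1.09, 2.07, 1.21, 0.93, 0.59]]
(0.49, -0.147, 0.085) 15 [[0.92, 1.12, -1.35, 2.32, 1.65, 1.04, 0.19]]
(0.49, -0.147, 0.085) 25 [[0.58, 0.9, -0.57, 2.52, 2.68, 0.69, -0.79], [0.98, 1.21, -1.46, 2.47, 1.89, 1.18, 0.0]]
(0.49, -0.147, 0.085) 32 [[0.99, 1.26, -1.47, 2.56, 2.06, 1.25, -0.1]]
(0.49, -0.147, 0.085) 40 (array([ 1.05,  1.3 , -1.47,  2.56,  2.16,  1.21, -0.06]), np.float64(0.013), np.float64(4.9))
(0.565, -0.17, 0.14) 0 [[0.45, 0.8, -0.42, 1.76, 0.49, 0.68, 1.38]]
(0.565, -0.17, 0.14) 15 [[0.83, 0.92, -1.1, 2.03, 1.35, 0.77, 0.57], [0.39, 0.75, -0.25, 1.98, 0.5, 0.2, 1.37], [0.29, 0.76, -0.01, 1.98, -0.51, 0.17, 2.4]]
(0.565, -0.17, 0.14) 25 [[0.65, 0.8, -0.68, 2.23, 2.11, 0.4, -0.21], [0.48, 0.76, -0.36, 2.26, 2.74, 0.3, -0.85]]
(0.565, -0.17, 0.14) 32 [[0.74, 0.85, -0.79, 2.34, 2.43, 0.58, -0.47], [0.32, 0.8, 0.02, 2.35, 3.54, 0.57, -1.59]]
(0.565, -0.17, 0.14) 40 [[0.92, 1.01, -1.11, 2.43, 2.42, 0.88, -0.35], [0.18, 0.89, 0.33, 2.44, 3.74, 0.97, -1.77]]
```

```bash
cat >> sim.py <<'E'
V=.7/8*np.array([2.57,2.57,3.14,3.14,3.14,3.14,3.14])
def step(q,P,Ro,w=1.,reg=.01,it=1,home=None,kh=0):
    """one row: bounded least squares toward the pose, joint steps limited"""
    from scipy.optimize import lsq_linear
    q0=q.copy(); 
    for _ in range(it):
        a,b=fk(q); e=np.r_[P-a,w*(Ro*b.inv()).as_rotvec()]; J=np.zeros((6,7))
        for i in range(7):
            d=q.copy(); d[i]+=1e-5; a2,b2=fk(d); J[:,i]=np.r_[(a2-a)/1e-5,w*(b2*b.inv()).as_rotvec()/1e-5]
        A=np.vstack([J,reg*np.eye(7)]); y=np.r_[e,np.zeros(7) if home is None else kh*(home-q)]
        lb=np.maximum(lo,q0-V)-q-1e-9; ub=np.minimum(hi,q0+V)-q+1e-9
        q=q+lsq_linear(A,y,(lb,ub)).x
    return q
def run(q,rows,cmd=None,**k):
    for x,y,z,tw in rows:
        p,Ro=fk(q) if cmd is None else cmd
        q=step(q,p+np.array([x,y,z]),R.from_euler('z',tw,degrees=True)*Ro,**k)
    return q
CALLS=[[(0,0,.02,-10)]*6+[(.02,-.04,0,-10),(.02,-.05,0,-10)],[(.02,-.05,0,0)]*6,[(0,.03,.02,0),(-.01,.04,.02,0),(0,0,0,0)],
 [(-.01,.04,.01,10),(-.01,.04,.02,10)]+[(0,.04,.02,10)]*6,[(0,.04,0,10)]*6+[(0,.02,0,10)]*2,[(0,0,0,10)]*8,[(0,0,.06,0)]*8,[(0,0,.06,0)]*8,
 [(0,.04,.03,0)]+[(0,.04,.04,0)]*3+[(0,.03,.05,0)]+[(0,.02,.05,0)]*3,[(0,.05,0,0)]*4+[(0,.05,.02,0),(0,.04,.04,0),(0,.03,.05,0),(0,.03,.05,0)],
 [(0,.06,0,0)]*2+[(-.01,.06,.01,0)]+[(-.02,.05,.02,0)]*4]
E
python3 - <<'E'
from sim import *
act=[D[1],None,D[2],None,None,D[3],D[4],D[5],D[6],D[7],D[8]]
for kw in (dict(w=1,reg=.01,it=3),dict(w=.3,reg=.01,it=3),dict(w=.3,reg=.05,it=5),dict(w=1,reg=.05,it=2),):
    print(kw); q=np.array(D[0][0])
    for c,a in zip(CALLS,act):
        q=run(q,c,**kw)
        if a:
            p,b=fk(q); print(q.round(2),"act",a[0],"pos",p.round(2),"finger",b.as_matrix()[:,1].round(2),R.from_quat(a[2]).as_matrix()[:,1].round(2))
E
```

```text
{'w': 1, 'reg': 0.01, 'it': 3}
[ 1.02  0.76  0.21  1.03 -0.15  1.37 -1.36] act [1.02, 0.76, 0.21, 1.04, -0.15, 1.36, -1.37] pos [ 0.29 -0.67  0.36] finger [ 0. -0. -1.] [ 0. -0. -1.]
[ 0.92  1.01  0.76  0.67 -0.63  1.56 -1.21] act [0.88, 1.04, 1.07, 0.7, -0.91, 1.62, -1.13] pos [ 0.33 -0.75  0.34] finger [ 0.02 -0.05 -1.  ] [ 0.04 -0.07 -1.  ]
[0.22 0.05 0.1  1.8  0.01 1.34 1.95] act [-0.2, 0.04, 0.54, 1.73, 0.01, 1.45, 1.93] pos [ 0.31 -0.15  0.49] finger [-0.05  0.01 -1.  ] [-0.08 -0.   -1.  ]
[-0.67  0.08  1.16  1.   -0.07  2.09  2.08] act [-0.64, 0.11, 1.2, 0.97, -0.08, 2.09, 2.12] pos [ 0.31 -0.15  0.76] finger [ 0.01 -0.02 -1.  ] [ 0.02 -0.05 -1.  ]
[-0.67  0.14  1.37  0.5  -0.15  2.09  2.24] act [-0.36, 0.09, 0.96, 0.71, -0.09, 2.09, 2.13] pos [ 0.33 -0.17  0.92] finger [ 0.38 -0.31 -0.87] [ 0.24 -0.16 -0.96]
[-1.28  0.23  1.51  0.46  0.04  2.09  1.89] act [-1.37, 0.13, 1.51, 0.58, 0.03, 2.09, 1.79] pos [0.37 0.01 0.93] finger [ 0.47 -0.34 -0.81] [ 0.42 -0.2  -0.88]
[-1.52  0.48  1.51  0.45 -0.07  2.09  1.51] act [-1.52, 0.4, 1.41, 0.37, -0.13, 2.09, 1.35] pos [0.36 0.27 0.88]
[... 3453 characters left out ...]
4  0.76] finger [ 0.02 -0.01 -1.  ] [ 0.02 -0.05 -1.  ]
[ 0.96 -0.05 -0.56  0.93 -0.03  2.09  2.  ] act [-0.36, 0.09, 0.96, 0.71, -0.09, 2.09, 2.13] pos [ 0.28 -0.14  0.81] finger [ 0.15 -0.06 -0.99] [ 0.24 -0.16 -0.96]
[ 1.09 -0.18 -1.15  0.88 -0.1   2.09  1.49] act [-1.37, 0.13, 1.51, 0.58, 0.03, 2.09, 1.79] pos [0.3  0.09 0.83] finger [ 0.25 -0.06 -0.97] [ 0.42 -0.2  -0.88]
[ 1.36 -0.46 -1.47  0.72 -0.45  2.09  1.16] act [-1.52, 0.4, 1.41, 0.37, -0.13, 2.09, 1.35] pos [0.27 0.35 0.8 ] finger [ 0.31 -0.02 -0.95] [ 0.59 -0.14 -0.79]
[ 0.94 -0.46 -1.47  0.71 -0.39  2.09  0.79] act [-1.64, 0.69, 1.32, 0.13, -0.24, 2.09, 0.92] pos [0.11 0.42 0.81] finger [ 0.33  0.08 -0.94] [ 0.7  -0.03 -0.72]
```

```bash
nproc; cat > search.py <<'E'
from sim import *; import multiprocessing as mp, sys, time
def go(q,wp,tw=0,mx=18,st=.055):
    """closed loop rows to wp; tw total degrees; returns q, rows"""
    n=0
    while n<mx:
        p,b=fk(q); d=np.array(wp)-p; L=np.linalg.norm(d)
        if L<.004 and abs(tw)<.5: break
        a=np.clip(tw,-10,10); tw-=a
        q=step(q,p+d*min(1,st/max(L,1e-9)),R.from_euler('z',a,degrees=True)*b,w=1,reg=.01,it=3); n+=1
    return q,n
def desc(q):
    p,b=fk(q); M=b.as_matrix(); f=M[:,1]
    return p,np.degrees(np.arctan2(f[0],-f[2])),np.degrees(np.arctan2(f[1],-f[2])),np.degrees(np.arcsin(M[2,0])),np.degrees(np.arctan2(-M[0,0],M[1,0]))
SW=[(.44,-.175,.24),(.50,-.173,.19),(.565,-.17,.16),(.565,-.17,.14)]
def cost(q,wp):
    p,t,l,r,y=desc(q); dy=(y-3+180)%360-180
    return 400*np.linalg.norm(p-wp)+max(0,33-t)*2+max(0,t-50)+abs(l)+abs(r)+abs(dy)*.7
def trial(seed):
    rng=np.random.default_rng(seed); q=np.array(Q0); n=0; plan=[]
    for i in range(rng.integers(1,4)):
        w=np.round([rng.uniform(.25,.75),rng.uniform(-.45,.5),rng.uniform(.4,.9)],2); tw=float(rng.choice([0,0,-30,30,-60,60])) 
        q,k=go(q,w,tw,12); n+=k; plan.append((w.tolist(),tw))
    p,t,l,r,y=desc(q); dy=((3-y)+180)%360-180
    q,k=go(q,SW[0],dy,24); n+=k; plan.append((SW[0],round(dy)))
    for w in SW[1:]: q,k=go(q,w,0,6); n+=k
    return cost(q,SW[-1]),seed,n,plan,q
if __name__=="__main__":
    from plant import get_state
    Q0=get_state()["q"]; t0=time.time()
    with mp.Pool() as po: B=po.map(trial,range(int(sys.argv[1])))
    B.sort(key=lambda b:b[0]); print("s",round(time.time()-t0))
    for c,s,n,pl,q in B[:6]: print(round(c,1),n,pl,q.round(2),[np.round(x,3).tolist() if i==0 else round(float(x),1) for i,x in enumerate(desc(q))])
E
OMP_NUM_THREADS=1 timeout 400 python3 search.py 160
```

```text
4
s 35
2.9 63 [([0.61, -0.14, 0.87], 0.0), ([0.3, 0.18, 0.81], 0.0), ([0.75, 0.28, 0.55], -60.0), ((0.44, -0.175, 0.24), 59)] [ 0.98  1.11 -1.36  2.4   2.15  1.05 -0.06] [[0.565, -0.17, 0.14], 37.9, 0.1, -2.5, 3.4]
7.8 45 [([0.69, 0.46, 0.88], 0.0), ((0.44, -0.175, 0.24), -5)] [ 0.99  1.13 -1.38  2.43  2.19  1.11 -0.02] [[0.565, -0.17, 0.14], 39.8, -0.6, -5.3, 5.7]
9.5 62 [([0.4, -0.19, 0.89], -30.0), ([0.36, -0.42, 0.83], -60.0), ([0.67, 0.24, 0.44], 0.0), ((0.44, -0.175, 0.24), 88)] [-0.13  1.02  0.82  2.41  3.95  1.08 -2.14] [[0.565, -0.17, 0.14], 35.3, -3.7, -4.2, 0.7]
14.2 36 [([0.43, 0.3, 0.7], 60.0), ((0.44, -0.175, 0.24), -64)] [ 0.91  1.05 -1.31  2.38  2.05  1.08 -0.  ] [[0.565, -0.17, 0.14], 34.2, -5.2, -8.1, 4.4]
25.3 56 [([0.25, -0.24, 0.58], 0.0), ([0.25, -0.27, 0.9], 30.0), ((0.44, -0.175, 0.24), -24)] [ 0.04  1.17  0.81  2.5   3.97  1.64 -1.74] [[0.565, -0.17, 0.14], 50.9, 9.6, -7.3, 13.7]
29.9 75 [([0.54, -0.09, 0.56], 0.0), ([0.59, 0.47, 0.88], -60.0), ([0.67, -0.01, 0.56], -60.0), ((0.44, -0.175, 0.24), 112)] [ 0.37  0.75 -0.17  2.03  0.19  0.04  1.71] [[0.568, -0.171, 0.143], 19.9, 1.0, -0.4, 3.8]
```

```bash
cat > s2.py <<'E'
from search import *
from plant import get_state
Q0=get_state()["q"]
def full(a):
    vias,y,z,tw=a; q=Q0; n=0; out=[]
    for w,t in vias: q,k=go(q,w,t,14); n+=k
    dy=((3-desc(q)[4])+180)%360-180+tw
    for w,t in [((.42,y,.3),dy),((.40,y,.2),0),((.40,y,z),0)]: q,k=go(q,w,t,20); n+=k
    out.append((n,desc(q),q))
    q,k=go(q,(.49,y+.005,z),0,10); n+=k; out.append((n,desc(q),q))
    q,k=go(q,(.45,y,.2),0,8); n+=k
    for w in SW[1:]: q,k=go(q,w,0,8); n+=k
    out.append((n,desc(q),q)); return a,out
if __name__=="__main__":
    V1=[((.69,.46,.88),0)]; V2=[((.61,-.14,.87),0),((.3,.18,.81),0),((.75,.28,.55),-60)]; V3=[((.43,.3,.7),60)]
    L=[(v,y,.09,tw) for v in (V1,V2,V3) for y in (-.15,-.2) for tw in (0,)]
    with mp.Pool() as po:
        for a,o in po.map(full,L):
            print(a[0][0][0],a[1])
            for n,d,q in o: print("  ",n,d[0].round(3),[round(float(x)) for x in d[1:]],q.round(2))
E
OMP_NUM_THREADS=1 python3 s2.py
```

```text
(0.69, 0.46, 0.88) -0.15
   74 [ 0.409 -0.156  0.091] [22, 12, 6, 13] [ 1.16  1.18 -1.47  2.56  1.83  0.95  0.22]
   76 [ 0.49  -0.145  0.09 ] [22, 12, 6, 13] [ 1.06  1.18 -1.41  2.35  1.76  0.89  0.35]
   83 [ 0.565 -0.17   0.14 ] [22, 12, 6, 13] [ 1.03  1.05 -1.32  2.07  1.44  0.75  0.73]
(0.69, 0.46, 0.88) -0.2
   74 [ 0.405 -0.206  0.09 ] [30, 13, 5, 13] [ 1.34  1.24 -1.47  2.56  1.97  0.9   0.33]
   76 [ 0.49  -0.195  0.09 ] [30, 13, 5, 13] [ 1.21  1.23 -1.42  2.37  1.92  0.86  0.41]
   83 [ 0.565 -0.17   0.14 ] [30, 13, 5, 13] [ 1.08  1.09 -1.37  2.19  1.75  0.74  0.48]
(0.61, -0.14, 0.87) -0.15
   92 [ 0.402 -0.152  0.092] [5, 9, 8, 10] [ 0.53  0.81 -0.26  2.28  0.17  0.04  1.91]
   94 [ 0.49  -0.145  0.09 ] [5, 9, 8, 10] [ 0.47  0.83 -0.29  2.05  0.14  0.24  1.88]
   101 [ 0.565 -0.17   0.14 ] [5, 9, 8, 10] [ 0.5   0.8  -0.34  1.79  0.13  0.54  1.89]
(0.61, -0.14, 0.87) -0.2
   90 [ 0.402 -0.202  0.092] [11, 12, 9, 11] [ 0.76  0.83 -0.37  2.24  0.18  0.04  2.08]
   92 [ 0.49  -0.195  0.09 ] [11, 12, 9, 11] [ 0.66  0.85 -0.38  2.04  0.13  0.2   2.03]
   99 [ 0.565 -0.17   0.14 ] [11, 12, 9, 11] [ 0.58  0.8  -0.4   1.85  0.1   0.42  1.96]
(0.43, 0.3, 0.7) -0.15
   67 [ 0.357 -0.13   0.296] [23, -5, -7, 5] [-1.91 -0.46  1.51  2.56  1.33  0.68  0.23]
   77 [ 0.373 -0.108  0.299] [24, -6, -8, 5] [-2.01 -0.46  1.51  2.56  1.36  0.74  0.12]
   109 [ 0.422 -0.126  0.33 ] [30, -9, -11, 3] [-1.98 -0.46  1.51  2.46  1.4   0.78  0.18]
(0.43, 0.3, 0.7) -0.2
   67 [ 0.352 -0.17   0.301] [25, -7, -9, 4] [-1.78 -0.46  1.51  2.56  1.41  0.66  0.28]
   77 [ 0.372 -0.144  0.303] [26, -9, -10, 3] [-1.91 -0.46  1.51  2.56  1.41  0.73  0.16]
   109 [ 0.424 -0.128  0.331] [30, -11, -12, 2] [-2.   -0.46  1.51  2.47  1.43  0.82  0.13]
```

carry_out([
  [0.054,-0.012,0.008],
  [0.054,-0.012,0.008],
  [0.054,-0.012,0.008],
  [0.054,-0.012,0.008],
  [0.054,-0.012,0.008],
  [0.054,-0.012,0.008],
  [0.054,-0.012,0.008],
  [0.054,-0.012,0.008],
], twist=[0,0,0,0,0,0,0,0])

```text
clock: 11.15
tool_pos: [0.664, 0.4153, 0.8145]
eef_rot: [0.63, 0.682, -0.318, -0.192]
contact_force: [0.5, 1.1, -0.4]
opening: 0.003
```

```bash
cat > s3.py <<'E'
from s2 import *
show(); print("model",[np.round(x,3) for x in desc(Q0)])
def tr(a):
    mid,y,tw,z=a; q=Q0; n=0; o=[]
    if mid: q,n=go(q,mid,0,12)
    dy=((3-desc(q)[4])+180)%360-180+tw
    for w,t in [((.42,y,.3),dy),((.40,y,.2),0),((.40,y,z),0)]: q,k=go(q,w,t,14); n+=k; o.append((n,desc(q),q))
    q,k=go(q,(.49,y+.005,z),0,10); q,k=go(q,(.45,y,.2),0,8)
    for w in SW[1:]: q,k=go(q,w,0,8)
    o.append((n,desc(q),q)); return a,o
if __name__=="__main__":
    L=[(m,y,tw,.09) for m in (None,(.6,.1,.7),(.5,-.1,.6),(.5,-.3,.6)) for y in (-.21,) for tw in (0,-10)]
    with mp.Pool() as po:
        for a,o in po.map(tr,L):
            print(a)
            for n,d,q in o: print("  ",n,d[0].round(3),[round(float(x)) for x in d[1:]],q.round(2))
E
OMP_NUM_THREADS=1 python3 s3.py
```

```text
t 11.15 p [0.664  0.4153 0.8145] f [ 0.5  1.1 -0.4] q [-0.9   0.7   1.    0.13 -0.36  1.66  1.27]
jaw [-0.132  0.982 -0.139] finger [ 0.737  0.004 -0.676] z [-0.663 -0.191 -0.724]
cam [-0.16  -0.016  0.04 ]
model [array([0.658, 0.414, 0.803]), np.float64(47.359), np.float64(0.052), np.float64(-8.266), np.float64(7.736)]
(None, -0.21, 0, 0.09)
   14 [ 0.437 -0.101  0.452] [45, -6, -9, 3] [-0.64 -0.01  0.7   2.34  0.9   0.04  0.86]
   28 [ 0.358 -0.172  0.325] [34, 4, -2, 9] [-1.55 -0.46  1.51  2.56  1.65  0.35  0.3 ]
   42 [ 0.35  -0.168  0.311] [29, 1, -4, 8] [-1.63 -0.46  1.51  2.56  1.49  0.45  0.37]
   42 [ 0.427 -0.123  0.331] [32, -8, -10, 4] [-1.97 -0.46  1.51  2.49  1.49  0.75  0.12]
(None, -0.21, -10, 0.09)
   14 [ 0.455 -0.124  0.446] [43, -15, -8, -7] [-0.75  0.09  0.93  2.28  0.28  0.04  1.38]
   28 [ 0.426 -0.245  0.31 ] [30, -7, -4, -4] [ 0.83  0.35 -0.42  2.27  0.1   0.04  1.89]
   42 [ 0.435 -0.25   0.146] [17, 4, 4, -1] [ 0.75  0.71 -0.32  2.19  0.13  0.04  1.95]
   42 [ 0.565 -0.17   0.14 ] [14, 6, 6, 0] [ 0.47  0.76 -0.28  1.93  0.16  0.26  1.69]
((0.6, 0.1, 0.7), -
[... 1626 characters left out ...]
-1.37 -0.37  1.51  2.34  0.97  0.24  1.09]
   40 [ 0.368 -0.182  0.323] [33, -2, -5, 6] [-1.61 -0.46  1.51  2.56  1.65  0.46  0.22]
   54 [ 0.355 -0.175  0.309] [29, -3, -6, 5] [-1.68 -0.46  1.51  2.56  1.5   0.53  0.31]
   54 [ 0.426 -0.126  0.331] [32, -9, -11, 3] [-1.98 -0.46  1.51  2.49  1.47  0.78  0.1 ]
((0.5, -0.3, 0.6), -0.21, -10, 0.09)
   26 [ 0.432 -0.228  0.366] [35, -10, -7, -6] [ 0.81  0.23 -0.46  2.27  0.34  0.04  1.58]
   40 [ 0.416 -0.229  0.238] [22, 0, 0, -2] [ 0.77  0.49 -0.39  2.29  0.34  0.04  1.66]
   54 [ 0.409 -0.22   0.102] [11, 8, 8, 1] [ 0.73  0.8  -0.32  2.23  0.18  0.04  1.9 ]
   54 [ 0.565 -0.17   0.14 ] [11, 8, 8, 1] [ 0.51  0.78 -0.32  1.88  0.1   0.37  1.77]
```

```bash
cat > s4.py <<'E'
from search import *
from plant import get_state
Q0=get_state()["q"]
def trial(seed):
    rng=np.random.default_rng(seed); q=np.array(Q0); n=0; plan=[]
    for i in range(rng.integers(1,4)):
        w=np.round([rng.uniform(.35,.8),rng.uniform(-.45,.5),rng.uniform(.35,.9)],2); tw=float(rng.choice([0,0,-20,20,-40,40,-60,60]))
        q,k=go(q,w,tw,11); n+=k; plan.append((w.tolist(),tw))
    y=float(rng.choice([-.18,-.2,-.215])); b=float(rng.choice([0,-10,10]))
    dy=((3-desc(q)[4])+180)%360-180+b
    for w,t in [((.43,y,.3),dy),((.40,y,.17),0),((.40,y,.09),0)]: q,k=go(q,w,t,12); n+=k
    plan.append((y,round(dy))); d1=desc(q); e=abs(d1[0]-[.40,y,.09]); q1=q
    c=400*max(0,e[0]-.006)+400*max(0,e[1]-.02)+400*max(0,e[2]-.006)
    if c>10: return c+100,seed,n,plan,q1,q
    q,k=go(q,(.49,y,.09),0,6); n+=k; q,k=go(q,(.44,y,.2),0,6); n+=k
    p,bb=fk(q); f=bb.as_matrix()[:,1]; az=np.degrees(np.arctan2(f[1],f[0])); yw=desc(q)[4]
    tw=3-(az+yw)/2 if abs(az)<60 else 3-yw
    q,k=go(q,SW[1],tw,8); n+=k
    for w in SW[2:]: q,k=go(q,w,0,6); n+=k
    return c+cost(q,SW[-1]),seed,n,plan,q1,q
if __name__=="__main__":
    with mp.Pool() as po: B=po.map(trial,range(int(sys.argv[1])),chunksize=4)
    B.sort(key=lambda b:b[0])
    for c,s,n,pl,q1,q in B[:6]:
        print(round(c,1),n,pl)
        for x in (q1,q): d=desc(x); print("   ",x.round(2),d[0].round(3),[round(float(v)) for v in d[1:]])
E
OMP_NUM_THREADS=1 timeout 560 python3 s4.py 700
```

```text
5.8 79 [([0.58, 0.03, 0.37], -40.0), ([0.48, -0.43, 0.45], 0.0), ([0.51, 0.37, 0.45], 40.0), (-0.2, 7)]
    [ 1.41  1.3  -1.47  2.56  2.07  0.85  0.53] [ 0.409 -0.211  0.09 ] [36, 17, 1, 22]
    [ 1.02  1.11 -1.38  2.38  2.11  0.99 -0.04] [ 0.565 -0.17   0.14 ] [37, 3, 1, 3]
9.6 64 [([0.58, 0.08, 0.68], 0.0), ([0.35, 0.03, 0.66], 0.0), ([0.36, 0.32, 0.56], -40.0), (-0.215, 35)]
    [ 1.33  1.24 -1.47  2.56  2.03  1.    0.28] [ 0.418 -0.233  0.092] [32, 6, 1, 9]
    [ 0.99  1.07 -1.36  2.31  1.95  0.94  0.07] [ 0.565 -0.17   0.14 ] [32, 2, 1, 3]
11.5 68 [([0.54, 0.18, 0.7], 0.0), ([0.71, 0.4, 0.61], -60.0), ([0.67, 0.17, 0.47], 0.0), (-0.215, 53)]
    [ 1.35  1.25 -1.47  2.56  2.03  0.97  0.27] [ 0.415 -0.23   0.091] [32, 8, 2, 9]
    [ 1.01  1.09 -1.38  2.31  1.95  0.94  0.05] [ 0.565 -0.17   0.14 ] [32, 3, 2, 1]
13.5 79 [([0.58, -0.18, 0.62], 0.0), ([0.5, 0.15, 0.79], 0.0), ([0.75, 0.45, 0.86], 0.0), (-0.18, 4)]
    [ 1.42  1.34 -1.47  2.56  2.14  0.83  0.51] [ 0.419 -0.203  0.089] [39, 20, 2, 22]
    [ 1.03  1.15 -1.38  2.43  2.23  1.03 -0.13] [ 0.565 -0.17   0.14 ] [41, 4, 2, 2]
13.6 73 [([0.37, -0.44, 0.4], 40.0), ([0.6, 0.39, 0.6], -40.0), ([0.74, 0.41, 0.57], 40.0), (-0.18, -37)]
    [ 1.39  1.31 -1.47  2.56  2.07  0.82  0.48] [ 0.411 -0.194  0.09 ] [35, 20, 5, 22]
    [ 1.03  1.12 -1.38  2.38  2.15  0.97 -0.12] [ 0.565 -0.17   0.14 ] [38, 5, 5, 0]
14.2 79 [([0.47, 0.03, 0.4], -20.0), ([0.48, -0.23, 0.81], 0.0), ([0.5, 0.24, 0.51], 0.0), (-0.2, 20)]
    [ 1.38  1.29 -1.47  2.56  2.1   0.91  0.36] [ 0.42  -0.223  0.09 ] [36, 13, 3, 14]
    [ 1.02  1.11 -1.37  2.37  2.1   0.97 -0.06] [ 0.565 -0.17   0.14 ] [37, 4, 3, 1]
```

carry_out([
  [-0.012,-0.048,-0.019],
  [-0.012,-0.048,-0.019],
  [-0.012,-0.048,-0.019],
  [-0.012,-0.048,-0.019],
  [-0.012,-0.048,-0.019],
  [-0.012,-0.048,-0.019],
  [-0.012,-0.048,-0.019],
], twist=[0,0,0,0,0,0,0])

```text
clock: 12.02
tool_pos: [0.5885, 0.1236, 0.7133]
eef_rot: [0.635, 0.681, -0.31, -0.191]
contact_force: [-2.5, -0.8, 2.8]
opening: 0.006
```

carry_out([
  [-0.046,-0.01,-0.004],
  [-0.046,-0.01,-0.004],
  [-0.046,-0.01,-0.004],
  [-0.046,-0.01,-0.004],
  [-0.046,-0.01,-0.004],
], twist=[0,0,0,0,0])

```text
clock: 12.65
tool_pos: [0.4157, 0.0899, 0.6775]
eef_rot: [0.622, 0.678, -0.329, -0.212]
contact_force: [1.1, 1.7, -0.4]
opening: 0.009
```

```bash
cat > s5.py <<'E'
from s4 import *
def rest(a):
    vias,y,b,xs=a; q=np.array(Q0); n=0
    for w,t in vias: q,k=go(q,w,t,11); n+=k
    dy=((3-desc(q)[4])+180)%360-180+b
    for w,t in [((.43,y,.3),dy),((xs,y,.17),0),((xs,y,.09),0)]: q,k=go(q,w,t,12); n+=k
    q1=q
    q,k=go(q,(.49,y,.09),0,6); q,k=go(q,(.44,y,.2),0,6)
    p,bb=fk(q); f=bb.as_matrix()[:,1]; az=np.degrees(np.arctan2(f[1],f[0])); yw=desc(q)[4]
    q,k=go(q,SW[1],3-(az+yw)/2 if abs(az)<60 else 0,8)
    for w in SW[2:]: q,k=go(q,w,0,6)
    return cost(q,SW[-1]),a,n,round(dy),q1,q
def report(L,m=4):
    show(); print([np.round(v,3) for v in desc(Q0)])
    with mp.Pool() as po: B=sorted(po.map(rest,L),key=lambda b:b[0])
    for c,a,n,dy,q1,q in B[:m]:
        print(round(c,1),a,n,dy)
        for x in (q1,q): d=desc(x); print("   ",x.round(2),d[0].round(3),[round(float(v)) for v in d[1:]])
if __name__=="__main__":
    report([([((.36,.32,.56),tw)],y,b,xs) for tw in (0,-20,-40) for y in (-.2,-.215) for b in (0,10) for xs in (.38,.40)])
E
OMP_NUM_THREADS=1 python3 s5.py
```

```text
t 12.65 p [0.4157 0.0899 0.6775] f [ 1.1  1.7 -0.4] q [-1.51 -0.37  0.42  1.79  0.85  1.32  0.62]
jaw [-0.137  0.983 -0.122] finger [ 0.704  0.01  -0.71 ] z [-0.697 -0.183 -0.693]
cam [-0.158 -0.017  0.047]
[array([0.403, 0.077, 0.67 ]), np.float64(44.648), np.float64(0.568), np.float64(-7.285), np.float64(8.011)]
120.1 ([((0.36, 0.32, 0.56), -20)], -0.2, 0, 0.4) 41 15
    [-1.7  -0.46  1.51  2.56  1.56  0.56  0.2 ] [ 0.368 -0.176  0.315] [30, -5, -7, 4]
    [-1.95 -0.46  1.51  2.48  1.49  0.71  0.21] [ 0.427 -0.121  0.332] [32, -6, -11, 8]
120.1 ([((0.36, 0.32, 0.56), -40)], -0.215, 0, 0.4) 41 35
    [-1.67 -0.46  1.51  2.56  1.58  0.55  0.22] [ 0.365 -0.187  0.316] [31, -5, -7, 3]
    [-1.95 -0.46  1.51  2.49  1.5   0.72  0.2 ] [ 0.427 -0.121  0.332] [32, -6, -12, 9]
120.1 ([((0.36, 0.32, 0.56), -20)], -0.215, 0, 0.4) 41 15
    [-1.67 -0.46  1.51  2.56  1.58  0.55  0.22] [ 0.365 -0.187  0.316] [31, -5, -7, 3]
    [-1.95 -0.46  1.51  2.49  1.5   0.72  0.2 ] [ 0.427 -0.121  0.332] [32, -6, -12, 9]
120.1 ([((0.36, 0.32, 0.56), 0)], -0.2, 0, 0.4) 41 -5
    [-1.7  -0.46  1.51  2.56  1.56  0.56  0.21] [ 0.368 -0.176  0.315] [30, -5, -7, 4]
    [-1.95 -0.46  1.51  2.48  1.49  0.71  0.21] [ 0.426 -0.121  0.332] [32, -6, -11, 9]
```

```bash
OMP_NUM_THREADS=1 timeout 560 python3 s4.py 800
```

```text
6.2 76 [([0.58, 0.03, 0.37], -40.0), ([0.48, -0.43, 0.45], 0.0), ([0.51, 0.37, 0.45], 40.0), (-0.2, 6)]
    [ 1.4   1.29 -1.47  2.56  2.07  0.85  0.51] [ 0.409 -0.211  0.09 ] [35, 16, 1, 21]
    [ 1.02  1.11 -1.38  2.37  2.09  0.98 -0.03] [ 0.565 -0.17   0.14 ] [37, 3, 1, 3]
6.9 68 [([0.46, 0.13, 0.41], -40.0), ([0.71, 0.15, 0.49], 0.0), ([0.51, -0.28, 0.48], 60.0), (-0.215, -9)]
    [ 1.43  1.3  -1.47  2.56  2.1   0.87  0.58] [ 0.409 -0.226  0.09 ] [36, 15, -3, 23]
    [ 1.    1.11 -1.38  2.39  2.12  1.02  0.01] [ 0.565 -0.17   0.14 ] [37, 2, -2, 5]
13.4 76 [([0.76, 0.36, 0.56], -40.0), ([0.46, -0.16, 0.63], 20.0), ([0.37, 0.23, 0.37], 40.0), (-0.18, -15)]
    [ 1.28  1.22 -1.47  2.56  1.95  0.92  0.42] [ 0.412 -0.191  0.091] [28, 13, 2, 20]
    [ 0.99  1.07 -1.37  2.27  1.87  0.93  0.11] [ 0.565 -0.17   0.14 ] [30, 3, 2, 2]
13.5 63 [([0.48, 0.12, 0.78], -60.0), ([0.67, 0.42, 0.82], 40.0), (-0.215, 13)]
    [ 1.4   1.29 -1.47  2.56  2.11  0.94  0.31] [ 0.419 -0.237  0.09 ] [36, 10, 3, 10]
    [ 1.02  1.11 -1.38  2.36  2.09  0.97 -0.05] [ 0.565 -0.17   0.14 ] [36, 4, 3, 1]
13.6 66 [([0.54, 0.18, 0.7], 0.0), ([0.71, 0.4, 0.61], -60.0), ([0.67, 0.17, 0.47], 0.0), (-0.215, 53)]
    [ 1.33  1.24 -1.47  2.56  2.01  0.98  0.26] [ 0.413 -0.228  0.091] [31, 8, 3, 8]
    [ 1.    1.08 -1.38  2.29  1.91  0.93  0.07] [ 0.565 -0.17   0.14 ] [31, 3, 3, 1]
15.0 73 [([0.47, 0.03, 0.4], -20.0), ([0.48, -0.23, 0.81], 0.0), ([0.5, 0.24, 0.51], 0.0), (-0.2, 15)]
    [ 0.41  1.04  0.55  2.56  4.14  1.16 -1.58] [ 0.422 -0.222  0.091] [32, 9, 2, 11]
    [ 0.21  0.82  0.24  2.35  3.8   0.68 -1.9 ] [ 0.565 -0.17   0.14 ] [32, 3, 2, 1]
```

carry_out([
  [0.009,0.008,-0.054],
  [0.009,0.008,-0.054],
  [0.009,0.008,-0.054],
  [0.009,0.008,-0.054],
  [0.009,0.008,-0.054],
], twist=[-10,-10,-10,-10,0])

```text
clock: 13.28
tool_pos: [0.4647, 0.1336, 0.4045]
eef_rot: [0.816, 0.425, -0.237, -0.312]
contact_force: [-0.1, 1.2, 0.3]
opening: 0.007
```

```bash
sed -i 's/^    report.*//' s5.py; cat > s6.py <<'E'
from s5 import *
report([(v,y,b,.40) for v in ([((.71,.15,.49),0),((.51,-.28,.48),60)],[((.51,-.28,.48),60)],[((.71,.15,.49),0)],[((.55,-.05,.45),0)],[((.55,-.05,.45),0),((.51,-.28,.48),60)]) for y in (-.2,-.215) for b in (0,-10,10)])
E
OMP_NUM_THREADS=1 python3 s6.py
```

```text
Traceback (most recent call last):
  File "s6.py", line 1, in <module>
    from s5 import *
  File "s5.py", line 20
IndentationError: expected an indented block after 'if' statement on line 19
```

```bash
sed -i '/__main__/,$d' s5.py; OMP_NUM_THREADS=1 python3 s6.py
```

```text
t 13.28 p [0.4647 0.1336 0.4045] f [-0.1  1.2  0.3] q [-1.3   0.33  0.57  2.11  0.86  0.84 -0.32]
jaw [ 0.526  0.841 -0.122] finger [ 0.546 -0.444 -0.71 ] z [-0.652  0.307 -0.693]
cam [-0.132  0.089  0.048]
[array([0.451, 0.129, 0.417]), np.float64(37.338), np.float64(-32.046), np.float64(-7.284), np.float64(-31.93)]
4.1 ([((0.71, 0.15, 0.49), 0), ((0.51, -0.28, 0.48), 60)], -0.2, 10, 0.4) 52 -9
    [ 1.39  1.28 -1.47  2.56  2.06  0.87  0.55] [ 0.411 -0.212  0.09 ] [34, 15, -1, 23]
    [ 1.    1.1  -1.38  2.36  2.07  1.    0.02] [ 0.565 -0.17   0.14 ] [36, 2, -1, 4]
5.7 ([((0.71, 0.15, 0.49), 0), ((0.51, -0.28, 0.48), 60)], -0.215, 10, 0.4) 52 -9
    [ 1.43  1.3  -1.47  2.56  2.1   0.87  0.58] [ 0.409 -0.226  0.09 ] [36, 15, -3, 23]
    [ 1.    1.11 -1.38  2.39  2.12  1.02  0.01] [ 0.565 -0.17   0.14 ] [37, 2, -2, 5]
5.7 ([((0.55, -0.05, 0.45), 0), ((0.51, -0.28, 0.48), 60)], -0.2, 10, 0.4) 51 -5
    [ 0.56  1.02  0.36  2.56  4.14  1.1  -1.21] [ 0.415 -0.216  0.09 ] [34, 14, -3, 25]
    [ 0.24  0.83  0.15  2.41  3.59  0.76 -1.58] [ 0.565 -0.17   0.14 ] [36, 1, -3, 5]
7.2 ([((0.71, 0.15, 0.49), 0), ((0.51, -0.28, 0.48), 60)], -0.215, 0, 0.4) 52 -19
    [ 1.32  1.23 -1.47  2.56  2.01  1.    0.35] [ 0.415 -0.23   0.091] [31, 7, -1, 13]
    [ 0.99  1.08 -1.38  2.29  1.9   0.97  0.14] [ 0.565 -0.17   0.14 ] [31, 1, -1, 4]
```

carry_out([
  [0.049,0.004,0.017],
  [0.049,0.004,0.017],
  [0.049,0.004,0.017],
  [0.049,0.004,0.017],
  [0.049,0.004,0.017],
], twist=[0,0,0,0,0])

```text
clock: 13.9
tool_pos: [0.71, 0.1505, 0.4915]
eef_rot: [0.816, 0.425, -0.238, -0.312]
contact_force: [0.3, 0.5, 0.7]
opening: 0.01
```

carry_out([
  [-0.025,-0.054,-0.001],
  [-0.025,-0.054,-0.001],
  [-0.025,-0.054,-0.001],
  [-0.025,-0.054,-0.001],
  [-0.025,-0.054,-0.001],
  [-0.025,-0.054,-0.001],
  [-0.025,-0.054,-0.001],
  [-0.025,-0.054,-0.001],
], twist=[10,10,10,10,10,10,0,0])

```text
clock: 14.9
tool_pos: [0.5711, -0.1516, 0.4626]
eef_rot: [0.614, 0.663, -0.35, -0.245]
contact_force: [0.2, 0.4, 0.8]
opening: 0.002
```

```bash
cat > s7.py <<'E'
from s5 import *
report([(v,y,b,xs) for v in ([],[((.5,-.3,.4),0)]) for y in (-.18,-.2,-.215) for b in (0,-10,10) for xs in (.39,.40)])
E
OMP_NUM_THREADS=1 python3 s7.py
```

```text
t 14.9 p [ 0.5711 -0.1516  0.4626] f [0.2 0.4 0.8] q [ 0.67  0.2  -0.48  1.95 -0.16  0.33  2.1 ]
jaw [-0.125  0.987 -0.105] finger [ 0.643 -0.    -0.766] z [-0.756 -0.163 -0.634]
cam [-0.154 -0.014  0.06 ]
[array([ 0.55 , -0.144,  0.462]), np.float64(39.902), np.float64(-0.185), np.float64(-6.28), np.float64(7.341)]
50.3 ([], -0.215, 10, 0.4) 36 6
    [ 1.11  0.94 -0.67  2.23  0.18  0.04  2.45] [ 0.403 -0.221  0.094] [22, 22, 11, 24]
    [ 0.63  0.79 -0.44  2.03  0.19  0.04  1.58] [ 0.567 -0.172  0.142] [24, 11, 13, -7]
50.5 ([((0.5, -0.3, 0.4), 0)], -0.215, 10, 0.4) 40 6
    [ 1.12  0.94 -0.68  2.23  0.18  0.04  2.46] [ 0.402 -0.221  0.094] [22, 22, 12, 25]
    [ 0.64  0.79 -0.45  2.03  0.19  0.04  1.58] [ 0.567 -0.172  0.142] [24, 11, 13, -6]
50.9 ([], -0.215, 10, 0.39) 36 6
    [ 1.13  0.94 -0.68  2.24  0.18  0.04  2.47] [ 0.393 -0.221  0.094] [22, 22, 12, 24]
    [ 0.64  0.79 -0.45  2.03  0.19  0.04  1.58] [ 0.567 -0.172  0.142] [24, 11, 14, -7]
51.0 ([((0.5, -0.3, 0.4), 0)], -0.215, 10, 0.39) 40 6
    [ 1.14  0.94 -0.68  2.24  0.18  0.04  2.48] [ 0.392 -0.221  0.094] [22, 23, 12, 25]
    [ 0.65  0.79 -0.46  2.03  0.19  0.04  1.58] [ 0.567 -0.172  0.142] [24, 11, 14, -6]
```

```bash
cat > s8.py <<'E'
from s5 import *
def tri(a):
    vias,y,zt,b=a; q=np.array(Q0); n=0
    for w,t in vias: q,k=go(q,w,t,11); n+=k
    q,k=go(q,(.43,y,zt),0,10); n+=k; qa=q
    dy=((3-desc(q)[4])+180)%360-180+b
    for w,t in [((.42,y,zt),dy),((.40,y,.14),0),((.40,y,.09),0)]: q,k=go(q,w,t,10); n+=k
    q1=q; q,k=go(q,(.49,y,.09),0,6); q,k=go(q,(.44,y,.2),0,6)
    p,bb=fk(q); f=bb.as_matrix()[:,1]; az=np.degrees(np.arctan2(f[1],f[0])); yw=desc(q)[4]
    q,k=go(q,SW[1],3-(az+yw)/2 if abs(az)<60 else 0,8)
    for w in SW[2:]: q,k=go(q,w,0,6)
    return cost(q,SW[-1])+400*max(0,desc(q1)[0][0]-.408),a,n,round(dy),qa,q1,q
if __name__=="__main__":
    show(); rng=np.random.default_rng(1); L=[]
    for i in range(int(sys.argv[1])):
        v=[(tuple(np.round([rng.uniform(.42,.7),rng.uniform(-.4,.3),rng.uniform(.35,.6)],2).tolist()),float(rng.choice([-30,-45,-60,-75,-90,45,70])))]
        if rng.random()<.4: v.append((tuple(np.round([rng.uniform(.42,.6),rng.uniform(-.4,.2),rng.uniform(.3,.5)],2).tolist()),0.))
        L.append((v,float(rng.choice([-.18,-.2,-.215])),float(rng.choice([.16,.2,.25,.3])),float(rng.choice([0,10]))))
    with mp.Pool() as po: B=sorted(po.map(tri,L,chunksize=4),key=lambda b:b[0])
    print("good",sum(b[0]<20 for b in B))
    for c,a,n,dy,*Q in B[:7]:
        print(round(c,1),a,n,dy)
        for x in Q: d=desc(x); print("   ",x.round(2),d[0].round(3),[round(float(v)) for v in d[1:]])
E
OMP_NUM_THREADS=1 timeout 500 python3 s8.py 500
```

```text
t 14.9 p [ 0.5711 -0.1516  0.4626] f [0.2 0.4 0.8] q [ 0.67  0.2  -0.48  1.95 -0.16  0.33  2.1 ]
jaw [-0.125  0.987 -0.105] finger [ 0.643 -0.    -0.766] z [-0.756 -0.163 -0.634]
cam [-0.154 -0.014  0.06 ]
good 32
3.3 ([((0.44, -0.34, 0.55), -30.0), ((0.53, 0.14, 0.4), 0.0)], -0.215, 0.3, 10.0) 49 35
    [ 0.92  0.43 -1.06  2.56  1.97  0.73 -0.61] [ 0.436 -0.217  0.305] [34, -21, -6, -22]
    [ 1.37  1.25 -1.47  2.56  2.02  0.93  0.44] [ 0.408 -0.224  0.091] [32, 11, 0, 17]
    [ 1.    1.08 -1.37  2.32  1.97  0.96  0.07] [ 0.565 -0.17   0.14 ] [33, 2, 0, 4]
5.7 ([((0.51, 0.25, 0.58), -30.0)], -0.215, 0.3, 10.0) 45 31
    [ 0.45  0.26 -0.41  2.54  2.33  0.4  -0.92] [ 0.445 -0.172  0.339] [35, -16, -3, -18]
    [ 0.51  1.01  0.44  2.56  4.14  1.08 -1.43] [ 0.409 -0.225  0.09 ] [32, 11, 1, 16]
    [ 0.28  0.81  0.1   2.35  3.65  0.62 -1.72] [ 0.565 -0.17   0.14 ] [33, 3, 1, 2]
6.2 ([((0.63, -0.03, 0.59), -30.0), ((0.44, 0.11, 0.42), 0.0)], -0.215, 0.25, 10.0) 46 32
    [ 1.06  0.63 -1.3   2.56  1.92  0.9  -0.48] [ 0.447 -0.224  0.261] [34, -17, -4, -19]
    [ 1.35  1.24 -1.47  2.56  2. 
[... 841 characters left out ...]
1 ([((0.48, -0.1, 0.53), -45.0), ((0.59, 0.0, 0.31), 0.0)], -0.215, 0.16, 10.0) 52 47
    [ 0.92  1.   -1.47  2.56  1.78  1.47 -0.69] [ 0.467 -0.227  0.171] [28, -24, -4, -34]
    [ 1.32  1.22 -1.47  2.56  1.96  0.96  0.4 ] [ 0.405 -0.22   0.091] [29, 8, 0, 16]
    [ 0.99  1.07 -1.37  2.26  1.84  0.95  0.18] [ 0.565 -0.17   0.14 ] [29, 2, 0, 3]
12.4 ([((0.51, -0.37, 0.59), -45.0), ((0.58, 0.06, 0.39), 0.0)], -0.215, 0.16, 10.0) 54 52
    [ 0.82  1.03 -1.47  2.56  1.71  1.62 -0.8 ] [ 0.466 -0.224  0.169] [27, -30, -8, -39]
    [ 1.31  1.22 -1.47  2.56  1.95  0.98  0.42] [ 0.406 -0.221  0.091] [28, 8, -2, 17]
    [ 0.98  1.07 -1.38  2.26  1.83  0.96  0.21] [ 0.565 -0.17   0.14 ] [29, 1, -1, 5]
```

carry_out([
  [-0.02,0.045,0.01],
  [-0.02,0.045,0.005],
  [-0.02,0.045,0.0],
  [-0.02,0.045,0.0],
  [-0.02,0.045,0.0],
  [-0.01,0.045,0.0],
  [-0.01,0.045,0.0],
], twist=[-10,-10,-10,-10,0,0,0])

```text
clock: 15.78
tool_pos: [0.4944, 0.0713, 0.4506]
eef_rot: [0.68, 0.567, -0.339, -0.317]
contact_force: [-0.1, 0.2, -0.9]
opening: 0.01
```

```bash
cat > s9.py <<'E'
from s8 import *
show(); L=[(v,y,z,b) for v in ([],[((.5,.15,.42),0)],[((.5,.0,.38),0)],[((.45,.05,.38),0)],[((.55,-.05,.4),0)],[((.46,.1,.42),-10)],[((.46,.1,.42),-20)],[((.44,.0,.4),-20)]) for y in (-.2,-.215) for z in (.17,.25,.3) for b in (0,10)]
with mp.Pool() as po: B=sorted(po.map(tri,L,chunksize=2),key=lambda b:b[0])
print("good",sum(b[0]<20 for b in B),len(B))
for c,a,n,dy,*Q in B[:5]:
    print(round(c,1),a,n,dy)
    for x in Q: d=desc(x); print("   ",x.round(2),d[0].round(3),[round(float(v)) for v in d[1:]])
E
OMP_NUM_THREADS=1 timeout 500 python3 s9.py
```

```text
t 15.78 p [0.4944 0.0713 0.4506] f [-0.1  0.2 -0.9] q [-0.39  0.09 -0.13  2.07  0.75  0.66  0.43]
jaw [ 0.126  0.987 -0.101] finger [ 0.556 -0.155 -0.816] z [-0.821  0.047 -0.568]
cam [-0.147  0.026  0.073]
good 53 96
10.6 ([((0.44, 0.0, 0.4), -20)], -0.215, 0.3, 10) 31 40
    [ 0.34  0.35 -0.25  2.54  2.21  0.46 -0.91] [ 0.43  -0.214  0.301] [29, -22, -6, -27]
    [ 1.32  1.22 -1.47  2.56  1.97  0.98  0.4 ] [ 0.408 -0.223  0.091] [29, 8, -1, 16]
    [ 0.98  1.07 -1.38  2.27  1.85  0.96  0.18] [ 0.565 -0.17   0.14 ] [29, 1, -1, 4]
11.1 ([((0.5, 0.15, 0.42), 0)], -0.215, 0.3, 10) 33 21
    [ 0.73  0.36 -0.52  2.55  2.63  0.38 -0.85] [ 0.43  -0.215  0.3  ] [33, -11, -7, -8]
    [ 1.32  1.22 -1.47  2.56  1.97  0.98  0.41] [ 0.408 -0.223  0.091] [29, 7, -2, 16]
    [ 0.98  1.07 -1.38  2.27  1.85  0.96  0.19] [ 0.565 -0.17   0.14 ] [29, 1, -1, 5]
11.1 ([((0.45, 0.05, 0.38), 0)], -0.215, 0.3, 10) 31 21
    [ 0.7   0.36 -0.48  2.55  2.67  0.38 -0.88] [ 0.43  -0.215  0.3  ] [33, -12, -7, -8]
    [ 1.32  1.22 -1.47  2.56  1.97  0.98  0.41] [ 0.408 -0.223  0.091] [29, 7, -2, 16]
    [ 0.98  1.07 -1.38  2.27  1.85  0.96  0.19] [ 0.565 -0.17   0.14 ] [29, 1, -1, 5]
11.3 ([((0.46, 0.1, 0.42), -20)], -0.215, 0.3, 10) 33 40
    [ 0.35  0.35 -0.25  2.53  2.19  0.44 -0.88] [ 0.43  -0.215  0.3  ] [28, -22, -6, -27]
    [ 1.31  1.22 -1.47  2.56  1.97  0.98  0.41] [ 0.408 -0.223  0.091] [29, 7, -1, 16]
    [ 0.98  1.07 -1.38  2.27  1.84  0.96  0.19] [ 0.565 -0.17   0.14 ] [29, 1, -1, 5]
11.4 ([((0.5, 0.0, 0.38), 0)], -0.215, 0.3, 10) 29 20
    [ 0.77  0.36 -0.59  2.54  2.54  0.38 -0.76] [ 0.431 -0.214  0.301] [33, -11, -6, -7]
    [ 1.31  1.22 -1.47  2.56  1.97  0.98  0.4 ] [ 0.408 -0.223  0.091] [29, 7, -1, 16]
    [ 0.98  1.07 -1.38  2.26  1.84  0.96  0.2 ] [ 0.565 -0.17   0.14 ] [29, 1, -1, 5]
```

carry_out([
  [-0.027,-0.035,-0.025],
  [-0.027,-0.035,-0.025],
  [-0.002,-0.04,-0.02],
  [-0.002,-0.04,-0.02],
  [-0.002,-0.04,-0.02],
  [-0.002,-0.04,-0.02],
  [-0.002,-0.04,-0.02],
], twist=[-10,-10,0,0,0,0,0])

```text
clock: 16.65
tool_pos: [0.4355, -0.1793, 0.3146]
eef_rot: [0.772, 0.439, -0.278, -0.366]
contact_force: [0.2, -0.3, 0.4]
opening: 0.002
```

```bash
cat > s10.py <<'E'
from s8 import *
show(); L=[(v,y,z,b) for v in ([],[((.43,-.2,.25),0)]) for y in (-.2,-.22) for z in (.13,.2,.28) for b in (-10,0,10,20)]
with mp.Pool() as po: B=sorted(po.map(tri,L,chunksize=2),key=lambda b:b[0])
print("good",sum(b[0]<20 for b in B),len(B))
for c,a,n,dy,*Q in B[:4]:
    print(round(c,1),a,n,dy)
    for x in Q: d=desc(x); print("   ",x.round(2),d[0].round(3),[round(float(v)) for v in d[1:]])
E
OMP_NUM_THREADS=1 timeout 500 python3 s10.py
```

```text
t 16.65 p [ 0.4355 -0.1793  0.3146] f [ 0.2 -0.3  0.4] q [ 0.01  0.26  0.08  2.46  1.98  0.32 -0.71]
jaw [ 0.459  0.882 -0.107] finger [ 0.475 -0.346 -0.809] z [-0.751  0.321 -0.578]
cam [-0.129  0.076  0.071]
good 19 48
7.7 ([], -0.22, 0.28, 20) 29 51
    [ 0.64  0.42 -0.7   2.56  2.04  0.67 -0.78] [ 0.433 -0.221  0.282] [30, -23, -7, -28]
    [ 1.38  1.26 -1.47  2.56  2.02  0.9   0.61] [ 0.404 -0.224  0.09 ] [32, 12, -4, 25]
    [ 0.99  1.08 -1.38  2.32  1.97  0.99  0.15] [ 0.565 -0.17   0.14 ] [33, 1, -4, 7]
7.9 ([], -0.2, 0.28, 20) 29 50
    [ 0.77  0.46 -1.02  2.56  1.82  0.82 -0.66] [ 0.433 -0.201  0.282] [30, -23, -7, -27]
    [ 1.34  1.24 -1.47  2.56  1.98  0.9   0.58] [ 0.406 -0.206  0.09 ] [30, 13, -2, 25]
    [ 0.99  1.08 -1.38  2.3   1.92  0.97  0.15] [ 0.565 -0.17   0.14 ] [32, 1, -2, 5]
9.1 ([], -0.22, 0.28, 10) 28 41
    [ 0.64  0.42 -0.7   2.56  2.04  0.67 -0.78] [ 0.433 -0.221  0.282] [30, -23, -7, -28]
    [ 1.34  1.23 -1.47  2.56  1.99  0.97  0.43] [ 0.407 -0.228  0.091] [30, 8, -2, 16]
    [ 0.98  1.07 -1.37  2.28  1.89  0.96  0.16] [ 0.565 -0.17   0.14 ] [30, 1, -1, 5]
10.4 ([((0.43, -0.2, 0.25), 0)], -0.22, 0.28, 20) 38 51
    [ 1.06  0.62 -1.47  2.51  1.6   1.06 -0.42] [ 0.43 -0.22  0.28] [28, -22, -7, -28]
    [ 1.37  1.24 -1.47  2.56  2.    0.92  0.6 ] [ 0.404 -0.224  0.09 ] [31, 11, -5, 24]
    [ 0.98  1.08 -1.38  2.31  1.93  0.99  0.18] [ 0.565 -0.17   0.14 ] [32, 0, -4, 7]
```

carry_out([
  [0,-0.04,-0.03],
  [-0.003,0,0],
  [-0.003,0,0],
  [-0.003,0,0],
  [-0.003,0,0],
  [0,0,0],
], twist=[0,10,10,10,10,10])

```text
clock: 17.4
tool_pos: [0.4263, -0.2092, 0.2921]
eef_rot: [0.548, 0.699, -0.398, -0.23]
contact_force: [-20.0, 4.0, -14.9]
opening: 0.004
```

```bash
sed -i 's/^show.*/show(); L=[([],y,z,b) for y in (-.2,-.22) for z in (.28,) for b in (0,10,20,30)]/' s10.py; OMP_NUM_THREADS=1 timeout 500 python3 s10.py
```

```text
t 17.4 p [ 0.4263 -0.2092  0.2921] f [-20.    4.  -14.9] q [ 1.27  0.46 -0.9   2.36  3.46  0.04 -1.04]
jaw [-0.294  0.949 -0.115] finger [ 0.583  0.082 -0.808] z [-0.757 -0.305 -0.578]
cam [-0.146 -0.037  0.071]
good 7 8
4.3 ([], -0.2, 0.28, 20) 23 6
    [ 1.01  0.47 -0.64  2.54  3.41  0.32 -1.02] [ 0.43 -0.2   0.28] [36, 6, -7, 17]
    [ 0.56  0.99  0.33  2.56  4.14  1.01 -1.23] [ 0.407 -0.207  0.09 ] [31, 15, -2, 26]
    [ 0.3   0.8   0.03  2.38  3.52  0.63 -1.54] [ 0.565 -0.17   0.14 ] [33, 1, -2, 5]
6.2 ([], -0.22, 0.28, 10) 22 -4
    [ 1.08  0.49 -0.67  2.5   3.46  0.27 -1.02] [ 0.43 -0.22  0.28] [36, 6, -7, 17]
    [ 0.47  1.02  0.49  2.56  4.14  1.1  -1.41] [ 0.409 -0.23   0.09 ] [31, 9, -1, 17]
    [ 0.25  0.8   0.14  2.35  3.67  0.61 -1.71] [ 0.565 -0.17   0.14 ] [32, 2, -1, 4]
6.4 ([], -0.22, 0.28, 20) 22 6
    [ 1.08  0.49 -0.67  2.5   3.46  0.27 -1.02] [ 0.43 -0.22  0.28] [36, 6, -7, 17]
    [ 0.58  1.    0.36  2.56  4.14  1.06 -1.2 ] [ 0.405 -0.225  0.09 ] [33, 13, -4, 25]
    [ 0.28  0.81  0.07  2.39  3.53  0.68 -1.52] [ 0.565 -0.17   0.14 ] [34, 1, -3, 6]
7.9 ([], -0.2, 0.28, 30) 24 16
    [ 1.01  0.47 -0.64  2.54  3.41  0.32 -1.02] [ 0.43 -0.2   0.28] [36, 6, -7, 17]
    [ 0.64  0.99  0.22  2.56  4.14  0.96 -1.04] [ 0.403 -0.203  0.09 ] [32, 18, -5, 34]
    [ 0.32  0.81 -0.02  2.41  3.41  0.7  -1.37] [ 0.565 -0.17   0.14 ] [35, 0, -5, 7]
```

carry_out([
  [-0.01,0,-0.035],
  [-0.01,0,-0.035],
  [-0.01,0,-0.035],
  [-0.01,0,-0.03],
], twist=[0,0,0,0])

```text
clock: 17.9
tool_pos: [0.3984, -0.2151, 0.1704]
eef_rot: [0.549, 0.697, -0.398, -0.232]
contact_force: [0.3, 0.1, -0.3]
opening: 0.004
```

```bash
python3 - <<'E'
from h import *; show()
E
```

```text
t 17.9 p [ 0.3984 -0.2151  0.1704] f [ 0.3  0.1 -0.3] q [ 1.15  0.77 -0.75  2.56  3.03  0.51 -0.44]
jaw [-0.289  0.951 -0.114] finger [ 0.582  0.08  -0.81 ] z [-0.761 -0.3   -0.576]
cam [-0.146 -0.036  0.071]
```

carry_out([
  [-0.01,0.005,-0.03],
  [-0.01,0.005,-0.025],
  [-0.008,0.005,-0.025],
], twist=[0,0,0])

```text
clock: 18.27
tool_pos: [0.4058, -0.2227, 0.1239]
eef_rot: [0.555, 0.699, -0.389, -0.227]
contact_force: [2.5, -0.9, -0.5]
opening: 0.004
```

```bash
python3 - <<'E'
from h import *; show()
E
```

```text
t 18.27 p [ 0.4058 -0.2227  0.1239] f [ 2.5 -0.9 -0.5] q [ 1.39  1.2  -1.34  2.55  2.25  0.88  0.38]
jaw [-0.279  0.953 -0.115] finger [ 0.599  0.08  -0.797] z [-0.75  -0.291 -0.593]
cam [-0.147 -0.036  0.068]
```

carry_out([
  [-0.025,0,0],
  [-0.02,0,-0.01],
  [-0.015,0,-0.02],
], twist=[0,0,0])

```text
clock: 18.65
tool_pos: [0.3612, -0.2463, 0.096]
eef_rot: [0.546, 0.704, -0.388, -0.235]
contact_force: [-0.7, -0.5, -0.1]
opening: 0.007
```

```bash
python3 - <<'E'
from h import *; show()
E
```

```text
t 18.65 p [ 0.3612 -0.2463  0.096 ] f [-0.7 -0.5 -0.1] q [ 1.57  1.37 -1.47  2.55  2.09  0.95  0.69]
jaw [-0.293  0.952 -0.093] finger [ 0.588  0.102 -0.803] z [-0.754 -0.289 -0.589]
cam [-0.146 -0.039  0.069]
```

carry_out([
  [0.012,0.03,-0.006],
  [0.012,0.03,-0.006],
  [0.012,0.001,0],
  [0.012,0.001,0],
  [0.012,0.001,0],
  [0.012,0.001,0],
  [0.012,0.001,0],
  [0.012,0.001,0],
], twist=[0,0,0,0,0,0,0,0])

```text
clock: 19.65
tool_pos: [0.4752, -0.1986, 0.0853]
eef_rot: [0.535, 0.711, -0.389, -0.238]
contact_force: [-1.9, -1.3, -0.2]
opening: 0.006
```

```bash
python3 - <<'E'
from h import *; show()
from plant import *
import cv2
a=snapshot("side")[230:470,190:510,::-1]; cv2.imwrite("pics/s3.png",cv2.resize(a,None,fx=2.4,fy=2.4,interpolation=cv2.INTER_CUBIC))
E
```

```text
t 19.65 p [ 0.4752 -0.1986  0.0853] f [-1.9 -1.3 -0.2] q [ 1.28  1.4  -1.46  2.41  2.11  1.03  0.58]
jaw [-0.314  0.946 -0.078] finger [ 0.576  0.125 -0.808] z [-0.755 -0.298 -0.584]
cam [-0.144 -0.043  0.07 ]
```

View pics/s3.png

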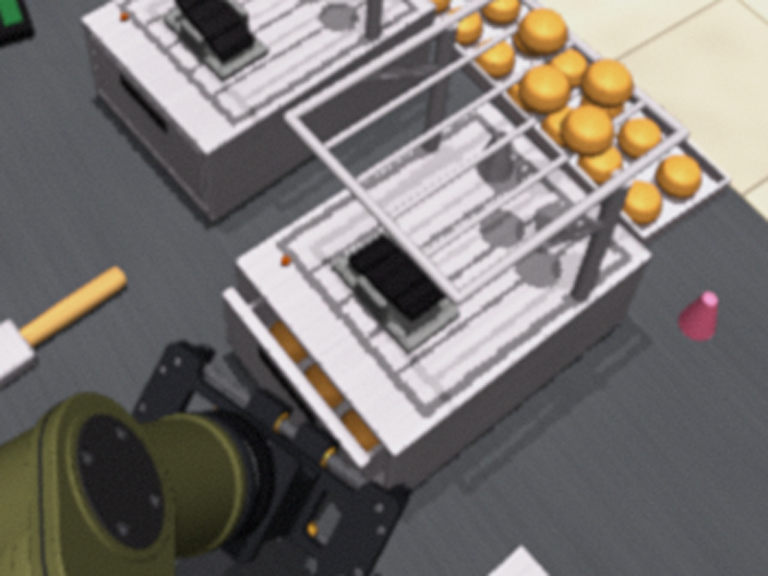

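The picture shows the fingers against the open drawer's front, with about 20 mm left to go. The rack and switch are untouched, so I'll keep pushing.

carry_out([
  [0.01,0.002,0],
  [0.008,0.001,0],
  [0.004,0,0],
  [0,0,0],
], twist=[0,0,0,0])

```text
clock: 20.2
tool_pos: [0.4958, -0.1955, 0.0849]
eef_rot: [0.535, 0.711, -0.389, -0.238]
contact_force: [-3.9, -3.5, 0.5]
opening: 0.006
```

```bash
python3 - <<'E'
from h import *; show()
E
```

```text
t 20.2 p [ 0.4958 -0.1955  0.0849] f [-3.9 -3.5  0.5] q [ 1.25  1.4  -1.46  2.37  2.1   1.02  0.6 ]
jaw [-0.314  0.946 -0.078] finger [ 0.575  0.125 -0.809] z [-0.755 -0.299 -0.583]
cam [-0.144 -0.043  0.071]
```

carry_out([
  [0.004,0,0],
  [0.003,0,0],
  [0,0,0],
], twist=[0,0,0])

```text
clock: 20.58
tool_pos: [0.4972, -0.1955, 0.0842]
eef_rot: [0.533, 0.71, -0.392, -0.239]
contact_force: [-31.2, -10.7, 21.1]
opening: 0.008
```

```bash
python3 - <<'E'
from h import *; show()
from plant import *
import cv2
a=snapshot("side")[300:440,260:420,::-1]; cv2.imwrite("pics/s4.png",cv2.resize(a,None,fx=4,fy=4,interpolation=cv2.INTER_CUBIC))
E
```

```text
t 20.57 p [ 0.4972 -0.1955  0.0842] f [-31.2 -10.7  21.1] q [ 1.24  1.4  -1.46  2.36  2.09  1.02  0.6 ]
jaw [-0.317  0.945 -0.078] finger [ 0.569  0.124 -0.813] z [-0.758 -0.302 -0.577]
cam [-0.144 -0.043  0.072]
```

View pics/s4.png

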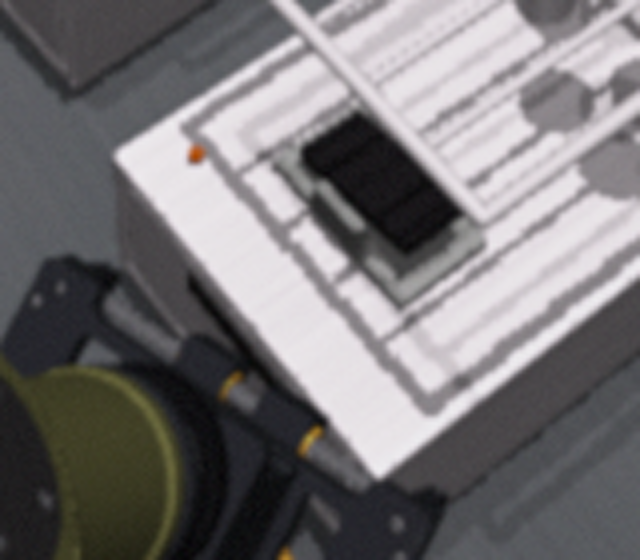

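The drawer front is now flush with the unit, and the finger force rose against the hard stop, so it is home. Next I'll back off and go to the switch.

carry_out([
  [-0.02,0,0],
  [-0.03,0,0.02],
  [0,0,0.04],
  [0,0.01,0.05],
  [0.02,0.01,0.01],
  [0,0,0],
], twist=[0,0,0,-10,-10,0])

```text
clock: 21.38
tool_pos: [0.4756, -0.1743, 0.1953]
eef_rot: [0.633, 0.626, -0.35, -0.292]
contact_force: [0.9, 0.3, -0.5]
opening: 0.007
```

```bash
cat > clr.py <<'E'
from h import *; show()
from plant import get_state
s=get_state(); M=R.from_quat(s["eef_rot"]).as_matrix()
def clr(T):
    out=[]
    for y in np.linspace(-.085,.085,35):
        b=np.array([.549,-.1440,.27])+y*np.array([-.0570,.998,0]); l=M.T@(b-T)
        if abs(l[0])<.0935: out.append((-l[2]-.0375-.004)*1000)
    return round(min(out),1)
for x in (.570,.574,.578,.582): print(x,clr(np.array([x,-.173,.147])), end="  ")
print("now",clr(s["tool_pos"]),"tilt",np.degrees(np.arccos(-M[2,1])).round(1))
E
python3 clr.py
```

```text
t 21.38 p [ 0.4756 -0.1743  0.1953] f [ 0.9  0.3 -0.5] q [ 1.1   0.99 -1.44  2.5   2.03  1.03 -0.05]
jaw [-0.028  0.997 -0.078] finger [ 0.588 -0.046 -0.808] z [-0.809 -0.068 -0.585]
cam [-0.15   0.001  0.07 ]
0.57 13.5  0.574 10.3  0.578 7.1  0.582 3.8  now 61.7 tilt 36.1
```

carry_out([
  [0.03,0,-0.005],
  [0.03,0,-0.007],
  [0.01,0,-0.006],
  [0.01,0,-0.007],
  [0.009,0,-0.007],
  [0,0,0],
], twist=[0,0,0,0,0,0])

```text
clock: 22.12
tool_pos: [0.5614, -0.1782, 0.1598]
eef_rot: [0.634, 0.622, -0.35, -0.296]
contact_force: [-0.1, -0.2, 1.0]
opening: 0.008
```

```bash
python3 clr.py; python3 - <<'E'
from plant import *
import cv2
a=snapshot("side")[240:440,240:480,::-1]; cv2.imwrite("pics/s5.png",cv2.resize(a,None,fx=3,fy=3,interpolation=cv2.INTER_CUBIC))
E
```

```text
t 22.12 p [ 0.5614 -0.1782  0.1598] f [-0.1 -0.2  1. ] q [ 1.    1.1  -1.34  2.3   2.05  1.02  0.07]
jaw [-0.02   0.997 -0.076] finger [ 0.582 -0.05  -0.812] z [-0.813 -0.06  -0.579]
cam [-0.15   0.002  0.071]
0.57 13.3  0.574 10.0  0.578 6.7  0.582 3.5  now 13.1 tilt 35.7
```

View pics/s5.png

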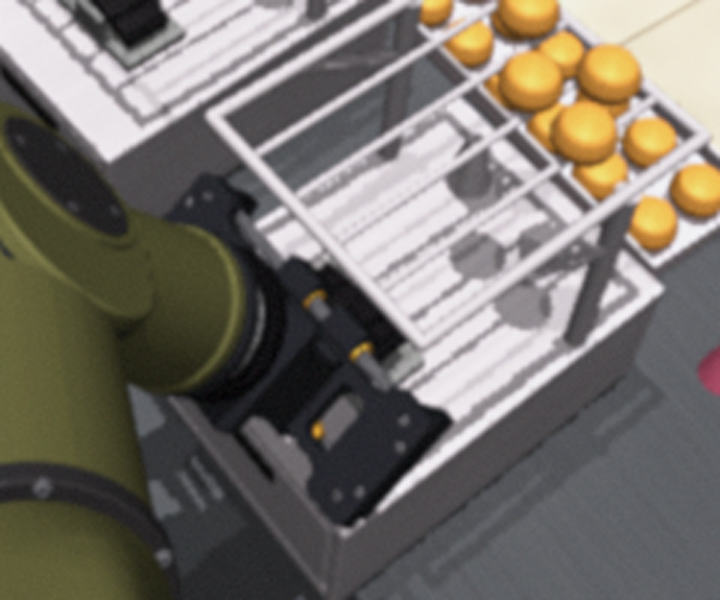

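The drawer stays shut and the gripper is below and in front of the rack bar, clear of it. Now I'll press the raised end.

carry_out([
  [0.008,0.002,-0.006],
  [0.008,0.002,-0.006],
  [0.001,0,-0.003],
  [0,0,0],
], twist=[0,0,0,0])

```text
clock: 22.68
tool_pos: [0.579, -0.174, 0.1456]
eef_rot: [0.635, 0.623, -0.35, -0.296]
contact_force: [0.6, 0.5, 0.7]
opening: 0.002
```

```bash
python3 clr.py
```

```text
t 22.68 p [ 0.579  -0.174   0.1456] f [0.6 0.5 0.7] q [ 0.97  1.13 -1.32  2.26  2.08  1.03  0.07]
jaw [-0.02   0.997 -0.076] finger [ 0.583 -0.05  -0.811] z [-0.812 -0.061 -0.58 ]
cam [-0.15   0.002  0.071]
0.57 13.4  0.574 10.1  0.578 6.9  0.582 3.7  now 7.0 tilt 35.8
```

carry_out([
  [0,0,-0.004],
  [0,0,0],
], twist=[0,0])

```text
clock: 22.92
tool_pos: [0.5796, -0.1736, 0.1436]
eef_rot: [0.635, 0.623, -0.349, -0.294]
contact_force: [-5.1, -0.9, 9.6]
opening: 0.004
```

```bash
python3 -c "from h import *;show()"
```

```text
t 22.93 p [ 0.5796 -0.1736  0.1436] f [-5.1 -0.9  9.6] q [ 0.97  1.14 -1.32  2.27  2.09  1.04  0.07]
jaw [-0.021  0.997 -0.077] finger [ 0.586 -0.05  -0.808] z [-0.81  -0.062 -0.584]
cam [-0.15   0.002  0.071]
```

carry_out([
  [0,0,-0.003],
  [0,0,0],
], twist=[0,0])

```text
clock: 23.18
tool_pos: [0.5799, -0.1735, 0.1427]
eef_rot: [0.635, 0.624, -0.349, -0.292]
contact_force: [-13.0, -2.8, 22.8]
opening: 0.008
```

```bash
python3 -c "from h import *;show()"
```

```text
t 23.18 p [ 0.5799 -0.1735  0.1427] f [-13.   -2.8  22.8] q [ 0.97  1.14 -1.32  2.27  2.09  1.04  0.07]
jaw [-0.022  0.997 -0.079] finger [ 0.589 -0.051 -0.806] z [-0.808 -0.064 -0.586]
cam [-0.15   0.002  0.07 ]
```

That is stiffer than the tipping force, so something is at its stop. I'll back out the way I came in and look.

carry_out([
  [-0.008,0,0.01],
  [-0.014,0,0.012],
  [-0.02,0,0.015],
  [-0.03,0,0.01],
  [-0.03,0,0.01],
  [-0.03,-0.02,0.02],
  [-0.03,-0.03,0.02],
  [-0.02,-0.03,0.03],
], twist=[0,0,0,0,0,0,0,0])

```text
clock: 24.18
tool_pos: [0.394, -0.2539, 0.2652]
eef_rot: [0.633, 0.623, -0.351, -0.297]
contact_force: [-0.3, -0.7, -0.7]
opening: 0.005
```

```bash
python3 - <<'E'
from h import *;show()
from plant import *
import cv2
a=snapshot("side")[200:440,210:490,::-1]; t=snapshot("top")[160:330,240:470,::-1]
a=cv2.resize(a,(560,480),interpolation=cv2.INTER_CUBIC); cv2.imwrite("pics/s6.png",a); cv2.imwrite("pics/t6.png",cv2.resize(t,None,fx=3.4,fy=3.4,interpolation=cv2.INTER_CUBIC))
E
```

```text
t 24.18 p [ 0.394  -0.2539  0.2652] f [-0.3 -0.7 -0.7] q [ 1.53  0.71 -1.39  2.44  1.88  0.52  0.31]
jaw [-0.021  0.997 -0.075] finger [ 0.581 -0.048 -0.812] z [-0.814 -0.061 -0.578]
cam [-0.15   0.002  0.072]
```

View pics/s6.png

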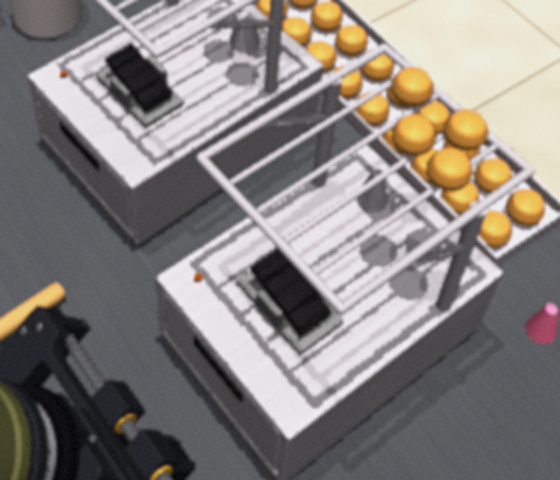

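The drawer looks shut. I'll compare the rocker closely: before, now, and the twin's.

```bash
python3 - <<'E'
from plant import *
import cv2,numpy as np
o=cv2.imread("pics/side0.png"); n=np.ascontiguousarray(snapshot("side")[:,:,::-1])
f=lambda im,c,r:cv2.resize(im[r-30:r+30,c-32:c+32],None,fx=4,fy=4,interpolation=cv2.INTER_CUBIC)
cv2.imwrite("pics/cmp.png",np.hstack([f(o,355,348),f(n,355,348),f(n,279,239)]))
E
```

```text
(no output)
```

View pics/cmp.png

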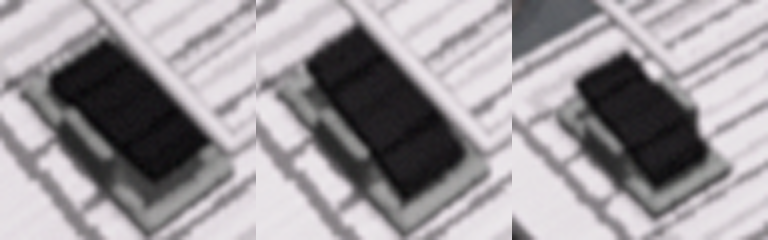

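The rocker has flipped: its left end is now up and its right end down, the same as the twin's. The robot isn't touching anything, so I'm handing the job in.

```bash
python3 -c "
from plant import *
s=get_state();print(s['clock'],s['contact_force'].round(1));print(job.finish_job())"
```

```text
24.325 [ 0.6 -0.2  0.3]
the job is handed in; nothing more can be done
None
```

I pushed the open drawer (the right-hand unit) home with closed fingers until it hit its stop. I then tilted the tool about 36°, reached under the rack and pressed the raised end of that unit's rocker. I handed the job in at 24.3 s with the arm clear.

**Last checks:**
- **Drawer and switch:** the drawer front sits flush. The rocker's left end is now up and its right end down, matching the twin's.
- **Other things:** the twin, the nozzles and the tub looked unchanged in the parts of the last side view that show them. The timer was outside that crop, and I saved a last top view without opening it.
- **Contact:** the wrist force at the end was under 1 N.

**Uncertain or off plan:**
- **Force spike early on:** while I was finding the reach limit at the far right, the force reading reached about 45 N for a moment. I don't know whether that was arm dynamics, a joint limit or a touch on the side wall. A touch by the arm or gripper body could count against the 40 N limit. A later reading of about 25 N came in free air while turning, so it may have been dynamics.
- **Pressing forces:** the fingertips pressed with about 39 N in total on the seated drawer and 26 N on the tipped rocker.

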